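# Clamp a retainer clasp in a cam-lock bench vise

## Task

Clamp the retainer clasp in the green bench vise: push the vise's sliding front jaw in until the clasp is nipped between both jaws and cannot go further, gently enough not to crush it, then push the lock lever at the vise's side through its quarter turn until it is right against its end stop, without straining it. Do not swing the lever before the jaw is closed, and leave the other things on the bench where they are.

Things in the scene. Friction and masses are not known exactly. Their poses are not given: they have to be found in the camera images.
- vise: Small green bench vise fixed to the bench. Origin under its middle at bench height; its x is the jaw's closing direction (roughly away from the robot), z up. Bed 46 mm wide, top 40 mm up, from x = -110 mm. Fixed rear jaw 70 mm wide, top 92 mm (100 mm at its anvil); its dark steel face plate is adjustable, face anywhere from x = +2 to +20 mm: where the clasp comes to bear must be felt.
- jaw_slide (a joint): Travel of the sliding front jaw along the vise's +x, in m: 0 is open (gripping face at vise x = -45 mm), growing as it closes; starts between 0 and 0.01. With the 14 mm clasp nipped against the rear jaw it ends somewhere from 0.033 to 0.051, depending on the rear plate. About 3 N to move, more when fast (30 N per m/s); stays where it is left.
- jaw_front (a point): Middle of the flat outer face (towards the robot) of the sliding front jaw, 70 mm above the bench; axes as the vise. The jaw is a green block 70 mm wide (vise y), 32 mm long (vise x), from 42 to 91 mm above the bench; its gripping face is 32 mm further along +x. The bed runs under and before it: keep fingertips more than 40 mm above the bench here.
- clasp: The retainer clasp, loose, standing on the vise's bed between the jaws: a pale pink pad 14 mm thick (its x), 34 mm wide (its y), 26 mm high, with a bent steel wire on top up to 43 mm; about 40 g. Origin at the centre of its underside. It may stand a little askew; the closing jaw squares it up. Delicate: the jaw must not press it with more than 16 N.
- clasp_mid (a point): Centre of the clasp's pad, 13 mm above its underside.
- lock_lever (a joint): Angle of the lock lever (on the vise's -y side) in rad about the upright axis through lock_pivot: 0 is open, pointing along vise -y; grows counter-clockwise from above to the end stop at 1.571, pointing along vise +x. Starts between 0 and 0.25. Friction about 0.35 N m plus a spring of 0.12 N m per rad: heavier towards the stop (8 N at 70 mm out); stays where it is left.
- handle_end (a point): Centre of the lever's round end (18 mm across), 88 mm from the pivot, 53 mm above the bench; the lever points along this point's own -y. The lever is a steel bar 12 mm wide, from 47 to 59 mm above the bench, free underneath down to the bench from 25 mm out; round hub of 16 mm radius at the pivot (boss of 19 mm below). It must not be loaded with more than 18 N.
- lock_pivot (a point): Point on the lever's pivot axis, fixed on the vise at x = 0, y = -82 mm of the vise frame, 52 mm above the bench; axes as the vise.
- adams_plier: Bystander: chrome pliers lying flat, 130 mm long, on the vise's +y side. Origin near the joint, at the underside.
- wheel_holder: Bystander: black block 85 x 36 mm, 42 mm high, holding three small rubber wheels, behind the vise. Origin under its middle.
- brass_weight: Bystander: brass weight 34 mm across, 44 mm high, +y of the rear jaw. Origin under its middle.
- wire_spool: Bystander: flat white wire spool 52 mm across, 22 mm high. Origin under its middle.
- flux_jar: Bystander: small amber glass jar 40 mm across, 50 mm high, on the lever's side, about 19 cm out from the pivot. Origin under its middle.
- arch_model: Bystander: plaster horseshoe-shaped tooth arch model about 70 mm across, 25 mm high. Origin under its middle.
- small_driver: Bystander: small screwdriver 130 mm long, black handle, lying on the bench beyond the lever. Origin under its middle.
Not all that is in view belongs to the job. Of the things that look like the clasp, the smallest one is meant.

How it is judged:
By the outcome, as a careful person would: the job done as asked, in the order asked, and still so for the second after the job is handed in, with the robot touching nothing.
It also fails if it takes over 69 s, if anything falls off the work surface, if the arm or the gripper's body presses on something with over 40 N, if the wrist force passes 120 N, or if a joint passes its speed limit or range.

## Robot

A 7-joint arm with a two-finger parallel gripper is mounted at the origin on the work surface. World frame = base frame: x ahead of the robot, y to its left, z up, the work surface at z = 0. Lengths are in m, angles in rad, forces in N, time in s.
With the tool pointing down it reaches from about 0.35 to 0.775 m from the base axis. Payload 3.1 kg.
Tool frame: the origin (TCP) lies on the mounting face of the last link; the fingertips stand 173 mm ahead of it and the grasp point (between the pads) lies 155 mm ahead of it; z points along the fingers, y is the direction in which the jaws open and shut (so a half turn about z gives the same grasp; the last joint's range is limited). The gripper opens to 85 mm and grips with 20 to 120 N. Pads are 22 mm wide; open, the fingers measure 114 mm over their backs; the gripper's body (76 mm by 85 mm) begins 54 mm behind the grasp point. The pads swing forward as they close: fully open they stand 13 mm farther back than shut.
Start: joints at [1.285, 0.311, 0.014, 1.512, -0.004, 1.319, -0.027], TCP at [0.133, -0.534, 0.405] pointing down, gripper open.
Joint ranges: [-2.7, 2.7], [-0.3, 1.91], [-1.27, 1.3], [0.12, 2.57], [-1.44, 4.58], [0.2, 2.03], [-3.05, 3.05]. Speed limits (rad/s): [2.79, 2.79, 3.14, 3.14, 3.14, 3.14, 3.14].

## Interface

Orientations are given as a rotation vector (axis times angle).
In Python, from cell import manip, imaging gives the robot as it stands.
- The arm moves only by the tool send_rows, never from a script. Its argument "increments" is a list that holds one entry, the list of rows, each a list of 6 numbers: the shift along the tool's x, y, z in m, then the turn, a rotation vector about the tool's x, y, z in rad. In form: [[[tx, ty, tz, wx, wy, wz], ...]]. A call has 1 to 20 rows; each row is the pose to reach, as a shift and turn from the pose commanded when the call began, along the tool's axes at that moment; what a row does not reach only later rows make up. A row lasts 1/10 s, in which the tool goes at most 50 mm and 8.59 degrees, less where a joint would pass 70% of its speed; a pose out of reach is approached as far as the arm can. A call with a gripper value outside its range is refused whole. "gripper" is the finger opening in m, from 0 to 0.0854, set as the call begins (left out, the last holds). The fingers move at their own pace and stop on an object; "force" is the grip in N (left out, the last holds). Time passes only in rows, so rows that repeat a pose let the fingers close. It gives the time, the measured TCP pose, the force and the opening at its end, in the units of the state.
- manip.sense(): the state, without advancing time (a new reading comes with each control period).
- imaging.grab_frame(name): name is "scene" or "top" or "wrist"; returns a dict with "pixels" (480x640x3 uint8, red, green, blue), "mtx" (3x3 intrinsics, pixels), "R" (3x3) and "t" (3): a world point X has camera coordinates R X + t. Camera axes: x right, y down, z forward; pixel columns grow to the right and rows downward; lengths in m; the calibration is good to about 2 mm. A picture is of the moment at which its call begins. There is no depth.
- manip.close_job(): hands the job in, once; it reports no verdict.
Trained networks look in a picture, given as the dict that the camera call returned (one of the last four; its "shot" number tells which), for a name from the list of things; names that differ only in an ending like _2 or _b are one class to them, and where a whole thing is asked for, a point or a joint stands for the part that bears it (a point fixed in the world has none). Each returns a list of dicts, best first, with "confidence" (0 to 1); they miss things now and then, are a little off and sometimes report something else, mostly with a low value. They report only what shows in the picture. A call takes as long as a camera call. They do not tell look-alikes from the thing itself.
- imaging.regions_of(name, picture): "mask" (480x640 bool, what is visible of it) and "extent" ([left, top, right, bottom] in pixels, round what is visible of it).
The state is a dict: "clock": time; "joint_positions": joint angles; "qvel": joint speeds; "effort": joint torques, N m; "eef_pos": TCP position; "tool_rot": TCP orientation; "ft_force": force on the tool from outside, world axes, zero at the start; "wrist_torque": the same for the moment, N m; "grip_width": finger opening in m.
Only numpy, scipy, OpenCV 4.12 (cv2) and the standard library are available. Lean on these libraries where they do the work, as an engineer would, in place of code of your own. Each camera call takes 0.05 s, during which the arm holds its last target.

## Working session

There is one attempt and no reset: what is moved stays moved. The work goes in short steps, Python scripts to look and compute and a tool call to move; the robot and the scene stay as the last step left them, time stands still between calls to the robot, and variables do not carry over. Pictures are saved under pics/ and viewed, and the job is handed in when it is done.

Besides the shell and the picture viewer there is one more tool, called after "Call:" in YAML: its name, and indented under it one key for each argument. send_rows: Moves the arm, as the interface text tells. Its arguments: {"type":"object","properties":{"increments":{"type":"array","items":{"type":"array","items":{"type":"array","items":{"type":"number"}}}},"gripper":{"type":"number"},"force":{"type":"number"}},"required":["increments"]}

```bash
ls; mkdir -p pics
python3 - <<'E'
from cell import manip, imaging
import cv2
print(manip.sense())
for n in ["scene","top","wrist"]:
    f=imaging.grab_frame(n)
    cv2.imwrite(f"pics/{n}0.png",f["pixels"][:,:,::-1])
    print(n,f["mtx"].round(1).tolist(),f["R"].round(3).tolist(),f["t"].round(3).tolist(),f.get("shot"))
E
```

```text
pics
{'clock': 0.0, 'joint_positions': array([ 1.28533243,  0.31173348,  0.01397715,  1.51306039, -0.00441969,
        1.31921573, -0.02722149]), 'qvel': array([-0.00129265, -0.0011534 , -0.00030428,  0.00037036, -0.00054237,
       -0.00077548,  0.00111013]), 'effort': array([ 1.95383104e-04, -3.79916382e+01,  1.46181202e-01, -2.30593783e+01,
        1.24487965e-02,  1.35561882e-02, -1.26247139e-05]), 'eef_pos': array([ 0.13270602, -0.53341573,  0.40361492]), 'tool_rot': array([-3.11593391e+00, -3.81769865e-01,  5.70236915e-04]), 'ft_force': array([-0.3676412 , -0.58267464,  0.09109703]), 'wrist_torque': array([ 0.03972593, -0.00233152, -0.03794362]), 'grip_width': 0.08551296617538143}
scene [[472.9, 0.0, 323.1], [0.0, 472.9, 233.3], [0.0, 0.0, 1.0]] [[-0.404, 0.915, -0.0], [0.601, 0.265, -0.754], [-0.69, -0.304, -0.657]] [0.208, -0.284, 1.276] 1
top [[560.6, 0.0, 321.0], [0.0, 560.6, 243.9], [0.0, 0.0, 1.0]] [[0.047, -0.999, 0.004], [-0.974, -0.047, -0.22], [0.22, 0.006, -0.975]] [-0.004, 0.57, 0.877] 2
wrist [[338.9, 0.0, 324.0], [0.0, 338.9, 241.2], [0.0, 0.0, 1.0]] [[0.24, -0.971, -0.003], [-0.93, -0.231, 0.287], [-0.279, -0.066, -0.958]] [-0.548, -0.036, 0.379] 3
```

View pics/scene0.png

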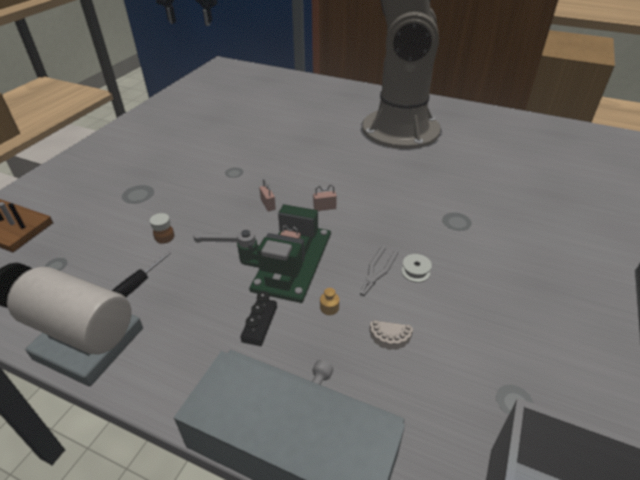

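View pics/top0.png

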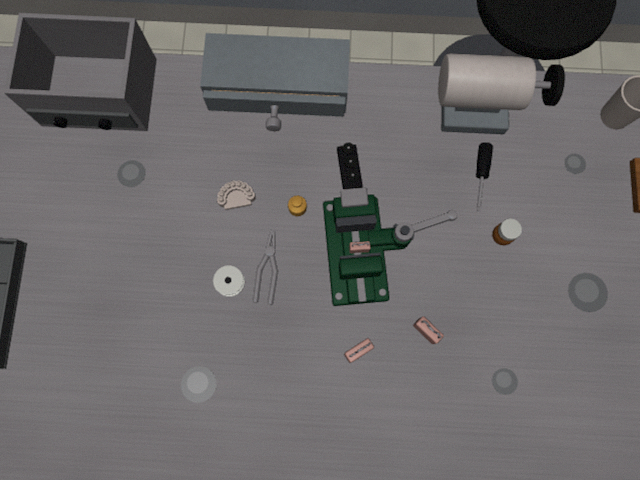

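View pics/wrist0.png

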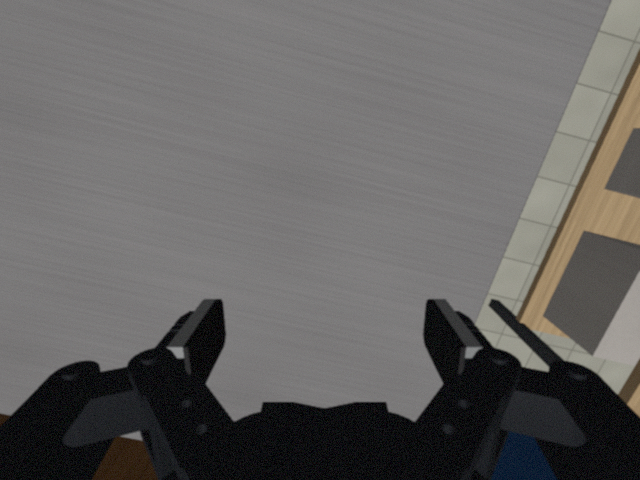

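The top view shows three clasp-like pink things: one between the vise jaws (360,246), and two on the bench at (359,350) and (429,330). I'll measure them along with the vise and lever.

```bash
cat > h.py <<'E'
import numpy as np, cv2
def ray(f,u,v,z):
    K,R,t=map(np.array,(f["mtx"],f["R"],f["t"]))
    d=R.T@np.linalg.solve(K,[u,v,1.]); c=-R.T@t
    return c+d*(z-c[2])/d[2]
def proj(f,X):
    p=np.array(f["mtx"])@(np.array(f["R"])@np.array(X)+np.array(f["t"])); return p[:2]/p[2]
def save(f,n,box=None,s=1):
    im=np.ascontiguousarray(f["pixels"][:,:,::-1])
    if box: im=im[box[1]:box[3],box[0]:box[2]]
    cv2.imwrite("pics/"+n,cv2.resize(im,None,fx=s,fy=s,interpolation=cv2.INTER_CUBIC))
E
python3 - <<'E'
from cell import manip, imaging
from h import *
f=imaging.grab_frame("top")
save(f,"top_crop.png",(300,130,480,380),2.4)
g=imaging.grab_frame("scene"); save(g,"scene_crop.png",(180,160,360,320),4)
Z={"clasp":.06,"jaw_slide":.091,"lock_lever":.059,"vise":.0,"flux_jar":.05,"small_driver":.01,"handle_end":.059,"wheel_holder":.042,"jaw_front":.091}
for n,z in Z.items():
  for ff,nm in ((f,"top"),(g,"scene")):
    for r in imaging.regions_of(n,ff)[:4]:
        m=r["mask"].astype(np.uint8)
        ys,xs=np.nonzero(m)
        c=cv2.minAreaRect(np.stack([xs,ys],1).astype(np.float32))
        print(n,nm,round(r["confidence"],2),np.round(r["extent"]).tolist(),m.sum(),np.round(c[0]),np.round(c[1],1),round(c[2]),ray(ff,*c[0],z).round(3))
E
```

```text
clasp top 0.84 [344.0, 337.0, 374.0, 362.0] 368 [359. 350.] [12.7 30. ] 57 [ 0.398 -0.047  0.06 ]
clasp top 0.69 [350.0, 239.0, 370.0, 252.0] 226 [360. 246.] [11. 20.] 90 [ 0.569 -0.043  0.06 ]
clasp scene 0.93 [314.0, 186.0, 336.0, 210.0] 488 [325. 197.] [26. 22.] 90 [ 0.44  -0.029  0.06 ]
clasp scene 0.69 [263.0, 183.0, 280.0, 213.0] 280 [267. 197.] [28.2 12.5] 63 [ 0.487 -0.134  0.06 ]
jaw_slide top 0.94 [339.0, 252.0, 384.0, 277.0] 997 [361. 265.] [23.7 44.2] 85 [ 0.531 -0.043  0.091]
jaw_slide scene 0.65 [280.0, 203.0, 320.0, 239.0] 982 [298. 221.] [41.8 27.7] 11 [ 0.561 -0.028  0.091]
lock_lever top 0.92 [394.0, 210.0, 455.0, 243.0] 682 [426. 222.] [18.9 65.5] 66 [ 0.617 -0.153  0.059]
lock_lever scene 0.88 [192.0, 235.0, 257.0, 247.0] 613 [224. 239.] [17. 62.] 89 [ 0.627 -0.145  0.059]
vise top 0.95 [321.0, 190.0, 455.0, 307.0] 6329 [393. 242.] [115.8 132.7] 85 [ 0.593 -0.106  0.   ]
vise scene 0.86 [193.0, 206.0, 332.0, 304.0] 5599 [259. 245.] [132.2  94.8] 13 [ 0.563 -0.115  0.   ]
vise scene 0.75 [358.0, 244.0, 398.0, 294.0] 487 [376. 271.] [19.1 56. ] 34 [0.537 0.116 0.   
[... 546 characters left out ...]
0, 230.0, 256.0, 247.0] 693 [225. 238.] [17. 62.] 90 [ 0.581 -0.18   0.01 ]
handle_end top 0.83 [398.0, 212.0, 459.0, 245.0] 697 [425. 222.] [18.9 66. ] 65 [ 0.617 -0.152  0.059]
handle_end scene 0.86 [192.0, 229.0, 257.0, 249.0] 648 [224. 239.] [18. 61.] 90 [ 0.627 -0.144  0.059]
wheel_holder top 0.8 [334.0, 141.0, 366.0, 192.0] 893 [349. 165.] [46.5 20.3] 81 [ 0.72  -0.02   0.042]
wheel_holder scene 0.55 [240.0, 292.0, 276.0, 346.0] 1236 [260. 319.] [25.  55.5] 23 [ 0.748 -0.004  0.042]
jaw_front top 0.79 [339.0, 251.0, 383.0, 282.0] 973 [361. 265.] [23.6 43.8] 85 [ 0.531 -0.043  0.091]
jaw_front scene 0.94 [278.0, 208.0, 321.0, 241.0] 1063 [298. 221.] [42.8 28.4] 11 [ 0.562 -0.027  0.091]
```

View pics/top_crop.png

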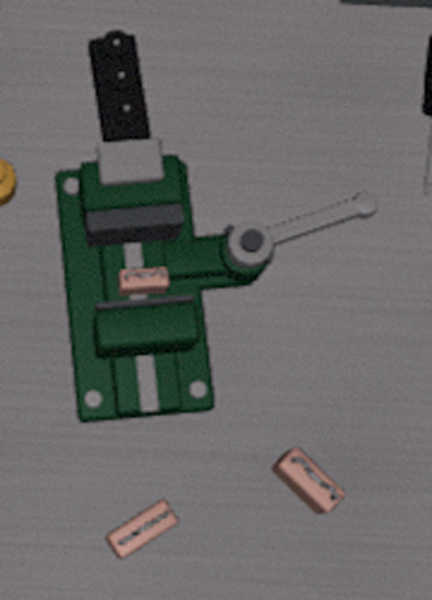

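View pics/scene_crop.png

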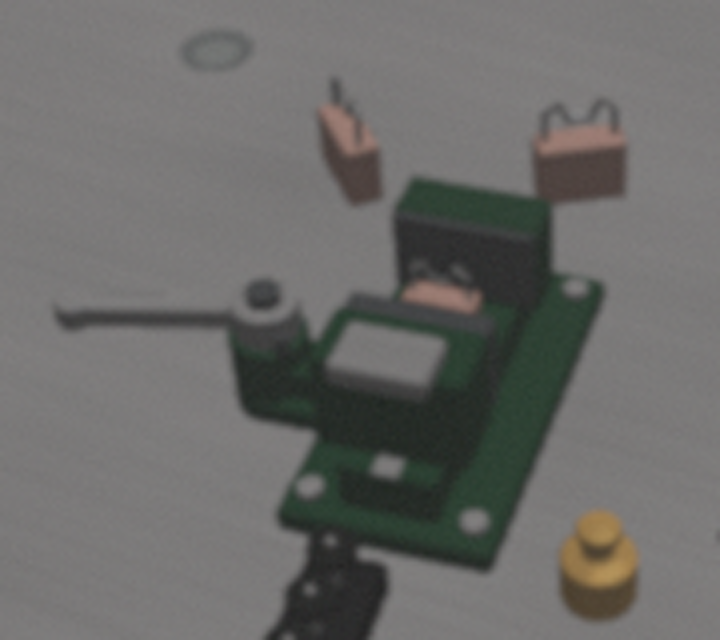

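The clasp in the vise (top crop 145,280) is clearly the smallest: about 20 px wide, against 30 px and 28 px for the two on the bench. So the one between the jaws is the one meant. Next I'll close the fingers and move above the vise for a close wrist view.

Call:
send_rows:
  increments:
    - [[0.03,-0.022,0,0,0,0.006],[0.06,-0.045,0,0,0,0.012],[0.09,-0.068,0,0,0,0.02],[0.12,-0.09,0,0,0,0.026],[0.15,-0.113,0,0,0,0.032],[0.18,-0.136,0,0,0,0.04],[0.21,-0.159,0,0,0,0.045],[0.24,-0.182,0,0,0,0.05],[0.27,-0.204,0,0,0,0.06],[0.3,-0.227,0,0,0,0.065],[0.33,-0.25,0,0,0,0.07],[0.36,-0.272,0,0,0,0.08],[0.39,-0.295,0,0,0,0.085],[0.42,-0.318,0,0,0,0.09],[0.45,-0.34,0,0,0,0.1],[0.465,-0.352,0,0,0,0.1],[0.465,-0.352,0,0,0,0.1],[0.465,-0.352,0,0,0,0.1]]
  gripper: 0
  force: 40

```text
clock: 2.95
eef_pos: [0.4989, -0.0801, 0.4045]
tool_rot: [3.133, 0.227, -0.001]
ft_force: [-0.1, -0.2, 1.2]
grip_width: -0.0001
```

Run:
```python
from cell import manip, imaging
from h import *
f=imaging.grab_frame("wrist"); save(f,"wrist1.png",None,1.25)
s=manip.sense();print(s["clock"],s["eef_pos"],s["tool_rot"],s["joint_positions"].round(2),s["ft_force"],s["grip_width"])
```

```text
3.0 [ 0.49860966 -0.08100699  0.40453099] [ 3.13254057e+00  2.23415462e-01 -1.52082417e-03] [ 0.48  0.25 -0.44  1.62  0.11  1.3  -1.4 ] [-0.24775592 -1.06550455 -0.84320277] -0.00028022768815779065
```

View pics/wrist1.png

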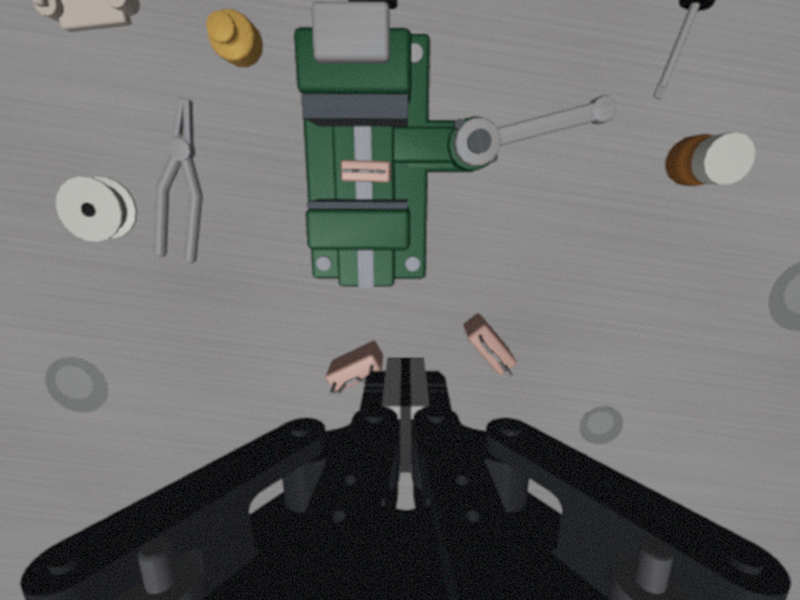

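The wrist picture (shown ×1.25) has the whole vise in view:
- Front jaw top at about (358,228)
- Clasp at (365,171)
- Rear plate at (355,107)
- Hub at (477,141)
- Lever end at (602,109)

I'll enlarge it to measure more exactly.

Run:
```python
from cell import manip, imaging
from h import *
import pickle
f=imaging.grab_frame("wrist"); pickle.dump(f,open("w1.pkl","wb")); save(f,"wrist1b.png",(230,0,360,235),2.5); save(f,"wrist1c.png",(235,60,495,240),3)
print(f["mtx"],-f["R"].T@f["t"],f["R"])
```

```text
[[338.879621     0.         324.02175106]
 [  0.         338.879621   241.2390269 ]
 [  0.           0.           1.        ]] [ 0.57131909 -0.06971056  0.37280961] [[ 1.40871580e-01 -9.90027793e-01  4.07508623e-04]
 [-9.48218340e-01 -1.34804114e-01  2.87593170e-01]
 [-2.84670297e-01 -4.09001114e-02 -9.57752579e-01]]
```

View pics/wrist1c.png

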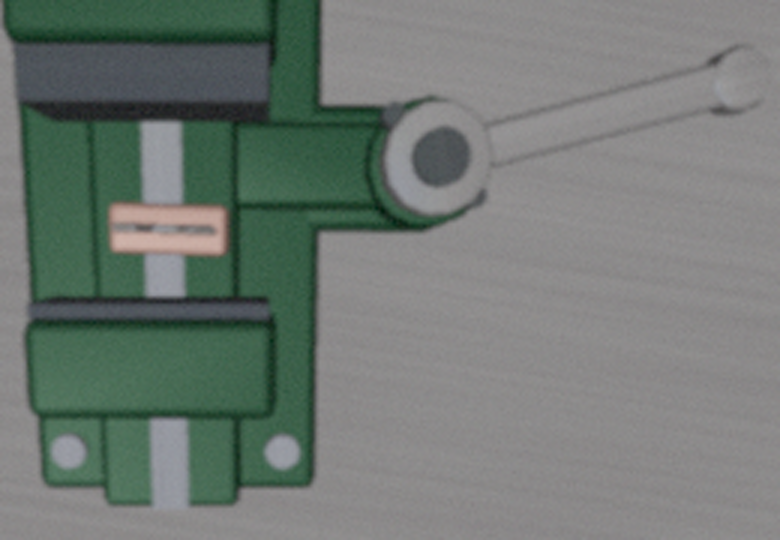

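```bash
cat > m.py <<'E'
from h import *
import pickle
from scipy.optimize import least_squares
f=pickle.load(open("w1.pkl","rb"))
px=lambda u,v:(235+u/3,60+v/3)
pts={"jNL":(30,415,.091),"jNR":(272,417,.091),"jGL":(30,300,.091),"jGR":(270,300,.091),"bedL":(107,503,.04),"bedR":(238,503,.04),"rodT":(162,122,.04),"rodB":(170,503,.04),
"hubL":(386,157,.066),"hubR":(491,157,.066),"hubT":(438,98,.066),"hubB":(438,217,.066),"end":(742,79,.059),"cl":(168,231,.066),"cL":(110,206,.066),"cR":(229,208,.066),"rearBotL":(25,105,.092),"rearplateTopL":(15,42,.092),"rearplateTopR":(272,42,.092),"plateBotL":(50,121,.04),"plateBotR":(238,121,.04)}
for k,(u,v,z) in pts.items(): print(k,ray(f,*px(u,v),z).round(4))
W={k:ray(f,*px(u,v),z) for k,(u,v,z) in pts.items()}
d=W["bedR"]-W["bedL"];print("bed yaw",np.degrees(np.arctan2(d[0],-d[1])),np.linalg.norm(d))
for a,b in (("jNL","jNR"),("jGL","jGR"),("cL","cR"),("rearplateTopL","rearplateTopR")):
  d=W[b]-W[a];print(a,np.degrees(np.arctan2(d[0],-d[1])),np.linalg.norm(d))
d=W["rodT"]-W["rodB"];print("rod",np.degrees(np.arctan2(d[1],d[0])))
E
python3 m.py
```

```text
jNL [ 0.5154 -0.011   0.091 ]
jNR [ 0.5243 -0.0779  0.091 ]
jGL [ 0.5466 -0.0087  0.091 ]
jGR [ 0.5557 -0.0729  0.091 ]
bedL [ 0.479  -0.0284  0.04  ]
bedR [ 0.4852 -0.0722  0.04  ]
rodT [ 0.6004 -0.0335  0.04  ]
rodB [ 0.482  -0.0494  0.04  ]
hubL [ 0.5979 -0.1     0.066 ]
hubR [ 0.6021 -0.1294  0.066 ]
hubT [ 0.6151 -0.1117  0.066 ]
hubB [ 0.5841 -0.1176  0.066 ]
end [ 0.6332 -0.197   0.059 ]
cl [ 0.5693 -0.0413  0.066 ]
cL [ 0.5738 -0.024   0.066 ]
cR [ 0.5781 -0.0579  0.066 ]
rearBotL [ 0.5949 -0.004   0.092 ]
rearplateTopL [ 6.092e-01 -5.000e-04  9.200e-02]
rearplateTopR [ 0.6183 -0.0644  0.092 ]
plateBotL [5.959e-01 3.000e-04 4.000e-02]
plateBotR [ 0.6039 -0.0563  0.04  ]
bed yaw 8.092280893694008 0.044240635559033244
jNL 7.6177802630835085 0.06747233762971191
jGL 8.096965804427704 0.06479156560704737
cL 7.184100197896764 0.03409183984824621
rearplateTopL 8.102213918387354 0.06454645686264839
rod 7.69114748140373
```

The measurements agree:
- **Vise:** yaw 8.0°, origin about (0.591, −0.035).
- **Jaw:** slide about 5 mm, expected to nip near 41 mm.
- **Sizes:** jaw 67 mm (given as 70), bed 44 mm (46), hub 31 mm (32).

Now I'll descend in front of the jaw with about 10 mm of clearance.

Call:
send_rows:
  increments:
    - [[0.003,-0.016,0,0,0,0],[0.005,-0.0325,0.01,0,0,0],[0.005,-0.0325,0.03,0,0,0],[0.005,-0.0325,0.06,0,0,0],[0.005,-0.0325,0.09,0,0,0],[0.005,-0.0325,0.12,0,0,0],[0.005,-0.0325,0.145,0,0,0],[0.005,-0.0325,0.16,0,0,0],[0.005,-0.0325,0.17,0,0,0],[0.005,-0.0325,0.173,0,0,0],[0.005,-0.0325,0.173,0,0,0],[0.005,-0.0325,0.173,0,0,0]]

```text
clock: 4.25
eef_pos: [0.4998, -0.0473, 0.2326]
tool_rot: [3.133, 0.225, 0.003]
ft_force: [0.1, 0.1, -0.3]
grip_width: -0.0001
```

```bash
cat > st.py <<'E'
from cell import manip, imaging
from h import *
import sys
O=np.array([.5910,-.0350]);a=np.radians(8.0);X=np.array([np.cos(a),np.sin(a)]);Y=np.array([-np.sin(a),np.cos(a)])
s=manip.sense();p=s["eef_pos"];F=s["ft_force"]
from scipy.spatial.transform import Rotation as Ro
R=Ro.from_rotvec(s["tool_rot"]).as_matrix()
print("t",round(s["clock"],2),"vise xy",((p[:2]-O)@X*1e3).round(2),((p[:2]-O)@Y*1e3).round(2),"z tip",(p[2]-.173).round(4),"F vise x,y,z",(F[:2]@X).round(2),(F[:2]@Y).round(2),F[2].round(2),"yaw",np.degrees(np.arctan2(R[1,0],R[0,0])).round(2),"tilt",R[:,2].round(3), "joints",s["joint_positions"].round(2))
if len(sys.argv)>1:
    for n in ("scene","wrist"):
        f=imaging.grab_frame(n); save(f,sys.argv[1]+n+".png",(180,140,360,320) if n=="scene" else None,4 if n=="scene" else 1.25)
E
python3 st.py pre_
```

```text
t 4.25 vise xy -91.99 0.53 z tip 0.0596 F vise x,y,z 0.14 0.06 -0.26 yaw 8.21 tilt [ 0.002 -0.    -1.   ] joints [ 0.39  0.42 -0.42  1.86  0.22  0.91 -1.56]
```

View pics/pre_scene.png

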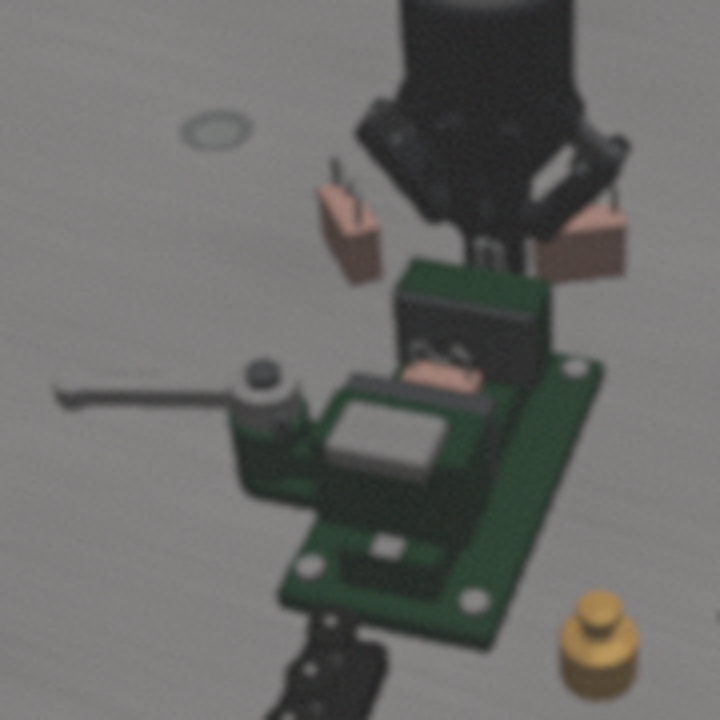

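View pics/pre_wrist.png

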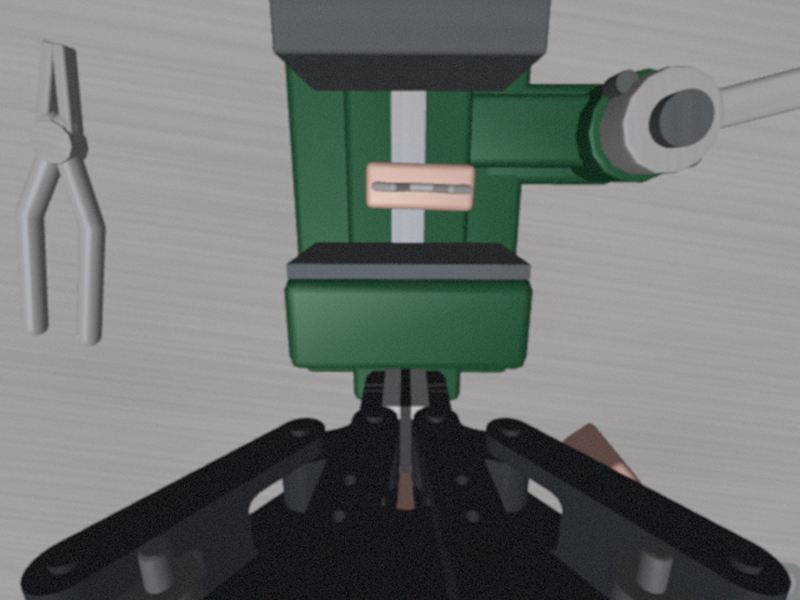

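The fingers line up with the jaw's middle (jaw centre u≈409, fingers u≈407) with about a 9 mm gap. Pushing slowly.

Call:
send_rows:
  increments:
    - [[0.001,0,0.001,0,0,0],[0.002,0,0.001,0,0,0],[0.003,0,0.001,0,0,0],[0.004,0,0.001,0,0,0],[0.005,0,0.001,0,0,0],[0.006,0,0.001,0,0,0],[0.007,0,0.001,0,0,0],[0.008,0,0.001,0,0,0],[0.009,0,0.001,0,0,0],[0.01,0,0.001,0,0,0],[0.011,0,0.001,0,0,0],[0.012,0,0.001,0,0,0],[0.013,0,0.001,0,0,0],[0.014,0,0.001,0,0,0],[0.015,0,0.001,0,0,0]]

```text
clock: 5.85
eef_pos: [0.514, -0.0449, 0.2304]
tool_rot: [3.133, 0.226, -0.001]
ft_force: [-3.6, -0.7, 0.3]
grip_width: -0.0001
```

```bash
python3 st.py p1_
```

```text
t 5.85 vise xy -77.59 0.9 z tip 0.0574 F vise x,y,z -3.7 -0.19 0.34 yaw 8.24 tilt [-0.001 -0.    -1.   ] joints [ 0.38  0.45 -0.42  1.82  0.22  0.92 -1.57]
```

View pics/p1_wrist.png

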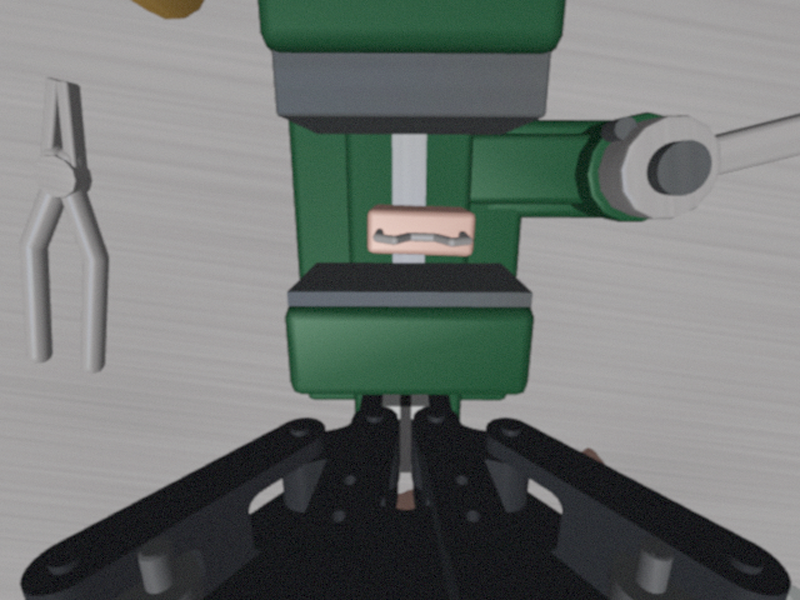

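The jaw is moving with 3.7 N of drag. I'll go on to about 24 mm of slide, then feel in small steps.

Call:
send_rows:
  increments:
    - [[0.001,0,0,0,0,0],[0.002,0,0,0,0,0],[0.003,0,0,0,0,0],[0.004,0,0,0,0,0],[0.005,0,0,0,0,0],[0.006,0,0,0,0,0],[0.007,0,0,0,0,0],[0.008,0,0,0,0,0],[0.009,0,0,0,0,0],[0.01,0,0,0,0,0],[0.011,0,0,0,0,0],[0.012,0,0,0,0,0],[0.013,0,0,0,0,0],[0.014,0,0,0,0,0]]

```text
clock: 7.35
eef_pos: [0.5281, -0.0428, 0.2307]
tool_rot: [3.133, 0.226, -0.0]
ft_force: [-3.2, -1.3, -1.9]
grip_width: 0.0005
```

```bash
python3 st.py p2_
```

```text
t 7.35 vise xy -63.37 1.0 z tip 0.0577 F vise x,y,z -3.39 -0.83 -1.9 yaw 8.24 tilt [-0. -0. -1.] joints [ 0.36  0.47 -0.42  1.78  0.23  0.93 -1.58]
```

View pics/p2_wrist.png

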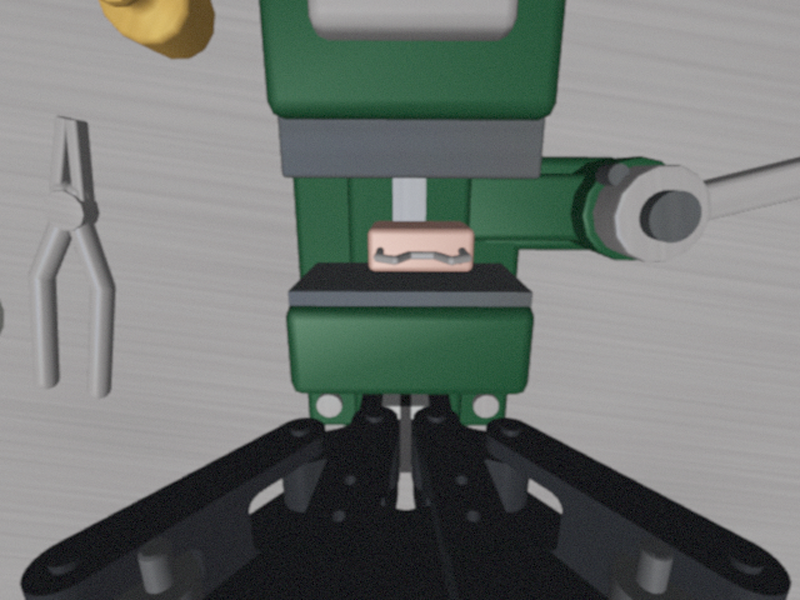

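The jaw has reached the clasp (420,250), and the rear plate is still well ahead. Going 7 mm further, slower.

Call:
send_rows:
  increments:
    - [[0.0007,0,0,0,0,0],[0.0014,0,0,0,0,0],[0.0021,0,0,0,0,0],[0.0028,0,0,0,0,0],[0.0035,0,0,0,0,0],[0.0042,0,0,0,0,0],[0.0049,0,0,0,0,0],[0.0056,0,0,0,0,0],[0.0063,0,0,0,0,0],[0.007,0,0,0,0,0]]

```text
clock: 8.45
eef_pos: [0.5351, -0.0418, 0.2308]
tool_rot: [3.133, 0.226, 0.0]
ft_force: [-3.9, -1.0, -0.9]
grip_width: -0.0003
```

```bash
python3 st.py p3_
```

```text
t 8.45 vise xy -56.31 1.06 z tip 0.0578 F vise x,y,z -4.01 -0.48 -0.86 yaw 8.25 tilt [ 0.  0. -1.] joints [ 0.36  0.48 -0.41  1.76  0.23  0.94 -1.58]
```

View pics/p3_wrist.png

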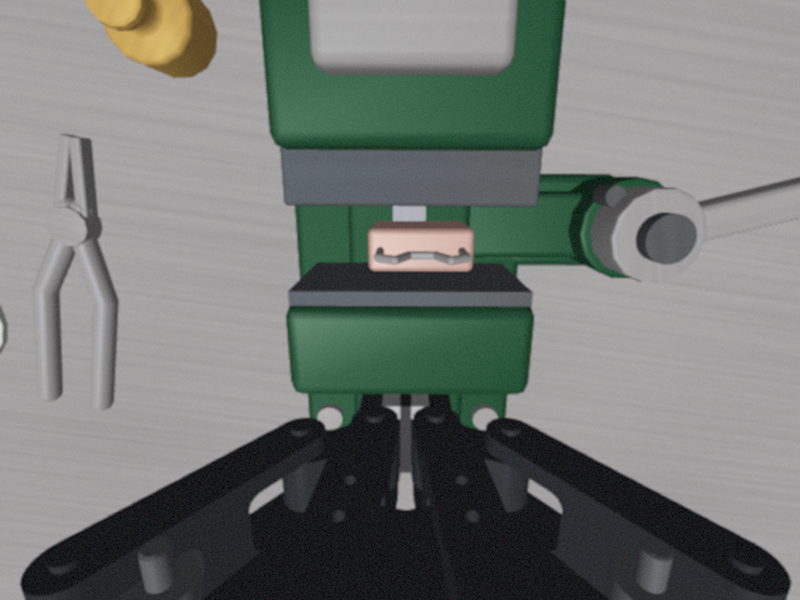

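Call:
send_rows:
  increments:
    - [[0.0005,0,0,0,0,0],[0.001,0,0,0,0,0],[0.0015,0,0,0,0,0],[0.002,0,0,0,0,0],[0.0025,0,0,0,0,0],[0.003,0,0,0,0,0],[0.0035,0,0,0,0,0],[0.004,0,0,0,0,0]]

```text
clock: 9.35
eef_pos: [0.539, -0.0413, 0.2308]
tool_rot: [3.133, 0.226, 0.0]
ft_force: [-3.0, -1.4, 1.0]
grip_width: 0.0
```

```bash
python3 st.py p4_
```

```text
t 9.35 vise xy -52.35 1.02 z tip 0.0578 F vise x,y,z -3.2 -0.97 0.97 yaw 8.24 tilt [ 0. -0. -1.] joints [ 0.35  0.49 -0.41  1.75  0.24  0.95 -1.58]
```

View pics/p4_wrist.png

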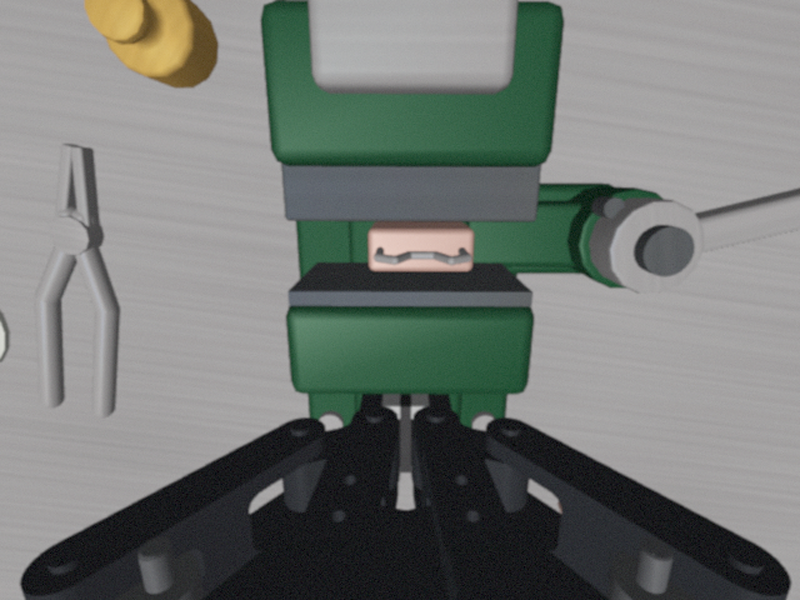

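The gap between the two top edges is about 58 px, or roughly 21 mm, so about 7 mm remains. Stepping 3 mm.

Call:
send_rows:
  increments:
    - [[0.0005,0,0,0,0,0],[0.001,0,0,0,0,0],[0.0015,0,0,0,0,0],[0.002,0,0,0,0,0],[0.0025,0,0,0,0,0],[0.003,0,0,0,0,0]]

```text
clock: 10.05
eef_pos: [0.542, -0.0408, 0.2307]
tool_rot: [3.133, 0.226, 0.0]
ft_force: [-3.6, -0.8, 1.0]
grip_width: 0.0002
```

```bash
python3 st.py
```

```text
t 10.05 vise xy -49.38 1.05 z tip 0.0577 F vise x,y,z -3.66 -0.3 1.01 yaw 8.24 tilt [ 0. -0. -1.] joints [ 0.35  0.5  -0.41  1.75  0.24  0.95 -1.58]
```

Call:
send_rows:
  increments:
    - [[0.0004,0,0,0,0,0],[0.0008,0,0,0,0,0],[0.001,0,0,0,0,0]]

```text
clock: 10.35
eef_pos: [0.543, -0.0407, 0.2307]
tool_rot: [3.133, 0.226, 0.0]
ft_force: [-3.6, -0.5, 1.7]
grip_width: 0.0
```

Call:
send_rows:
  increments:
    - [[0.0004,0,0,0,0,0],[0.0008,0,0,0,0,0],[0.001,0,0,0,0,0]]

```text
clock: 10.65
eef_pos: [0.5437, -0.0406, 0.2307]
tool_rot: [3.133, 0.226, -0.001]
ft_force: [-4.9, -0.4, 3.2]
grip_width: -0.0002
```

```bash
python3 st.py p5_
```

```text
t 10.65 vise xy -47.66 1.05 z tip 0.0577 F vise x,y,z -4.89 0.24 3.18 yaw 8.24 tilt [-0.001 -0.    -1.   ] joints [ 0.35  0.5  -0.41  1.74  0.24  0.95 -1.58]
```

View pics/p5_wrist.png

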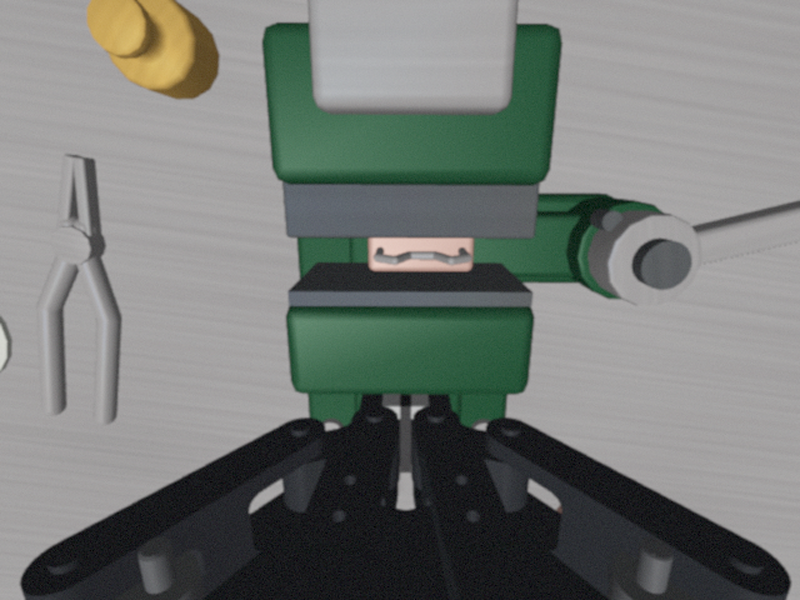

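The force rose to 4.9 N and the tool advanced only 0.7 of 1 mm, which could be first bearing. Smaller steps now.

Call:
send_rows:
  increments:
    - [[0.0003,0,0,0,0,0],[0.0003,0,0,0,0,0]]

```text
clock: 10.95
eef_pos: [0.5438, -0.0406, 0.2308]
tool_rot: [3.133, 0.226, -0.002]
ft_force: [-5.4, -1.4, 3.1]
grip_width: -0.0
```

```bash
python3 st.py
```

```text
t 10.95 vise xy -47.55 1.07 z tip 0.0578 F vise x,y,z -5.58 -0.62 3.14 yaw 8.24 tilt [-0.001 -0.    -1.   ] joints [ 0.35  0.5  -0.41  1.74  0.24  0.95 -1.58]
```

Call:
send_rows:
  increments:
    - [[0.0003,0,0,0,0,0],[0.0006,0,0,0,0,0],[0.0006,0,0,0,0,0]]

```text
clock: 11.25
eef_pos: [0.544, -0.0405, 0.2308]
tool_rot: [3.133, 0.226, -0.004]
ft_force: [-7.1, -0.9, 5.1]
grip_width: -0.0
```

```bash
python3 st.py
```

```text
t 11.25 vise xy -47.34 1.05 z tip 0.0578 F vise x,y,z -7.2 0.09 5.11 yaw 8.24 tilt [-0.003 -0.001 -1.   ] joints [ 0.35  0.5  -0.41  1.74  0.24  0.95 -1.58]
```

Call:
send_rows:
  increments:
    - [[0.0004,0,0,0,0,0],[0.0008,0,0,0,0,0],[0.0008,0,0,0,0,0]]

```text
clock: 11.55
eef_pos: [0.5442, -0.0405, 0.2307]
tool_rot: [3.133, 0.226, -0.007]
ft_force: [-8.5, -0.9, 7.1]
grip_width: -0.0001
```

```bash
python3 st.py p6_
```

```text
t 11.55 vise xy -47.08 1.07 z tip 0.0577 F vise x,y,z -8.54 0.26 7.09 yaw 8.24 tilt [-0.004 -0.001 -1.   ] joints [ 0.35  0.5  -0.41  1.74  0.24  0.96 -1.58]
```

View pics/p6_wrist.png

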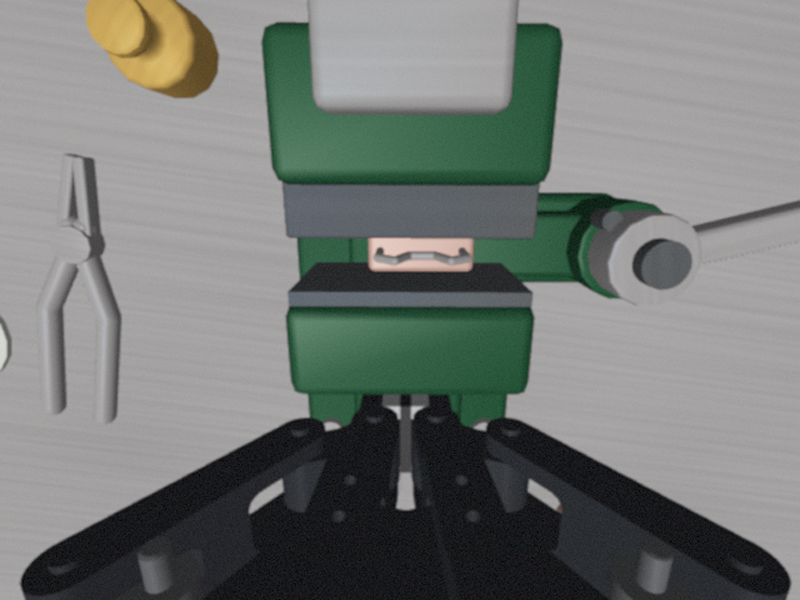

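View pics/p6_scene.png

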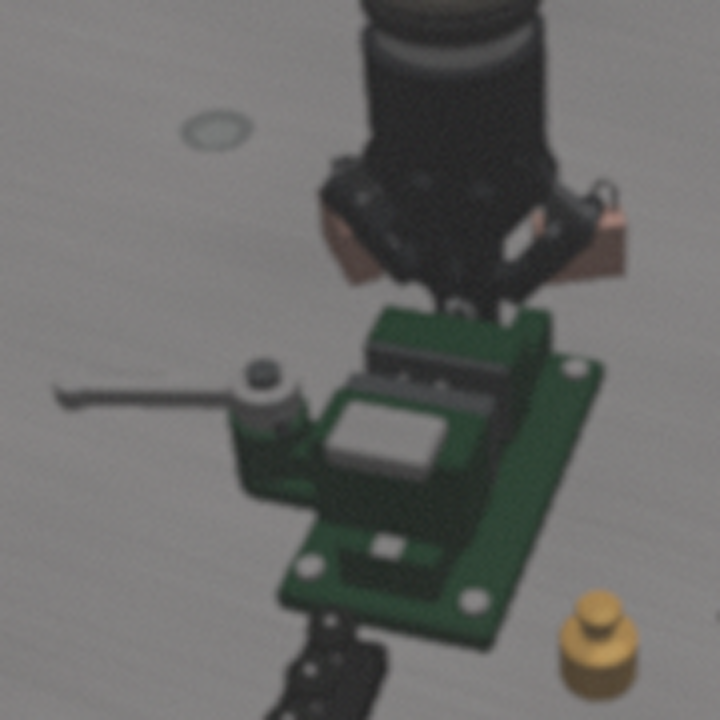

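The jaw is nipped. The picture hasn't changed over the last 1.5 mm of command, the force went from 3.6 to 8.5 N (about 5.5 N on the clasp after drag), and the stop is where I predicted (slide about 41 mm). Backing off and raising.

Call:
send_rows:
  increments:
    - [[-0.001,0,0,0,0,0],[-0.003,0,0,0,0,0],[-0.007,0,0,0,0,0],[-0.012,0,0,0,0,0],[-0.016,0,0,0,0,0],[-0.018,0,-0.01,0,0,0],[-0.018,0,-0.03,0,0,0],[-0.018,0,-0.06,0,0,0],[-0.018,0,-0.1,0,0,0],[-0.018,0,-0.14,0,0,0],[-0.018,0,-0.15,0,0,0],[-0.018,0,-0.15,0,0,0]]

```text
clock: 12.85
eef_pos: [0.5284, -0.0426, 0.3835]
tool_rot: [3.132, 0.226, 0.01]
ft_force: [-0.8, -0.0, -0.5]
grip_width: 0.0
```

```bash
python3 st.py p7_
python3 - <<'E'
from cell import imaging
from h import *
import pickle
f=imaging.grab_frame("wrist"); pickle.dump(f,open("w2.pkl","wb"));save(f,"w2c.png",(225,40,485,240),3)
E
```

```text
t 12.85 vise xy -63.04 1.2 z tip 0.2105 F vise x,y,z -0.83 0.08 -0.47 yaw 8.25 tilt [ 0.006 -0.001 -1.   ] joints [ 0.4   0.32 -0.46  1.59  0.14  1.26 -1.5 ]
```

View pics/p7_wrist.png

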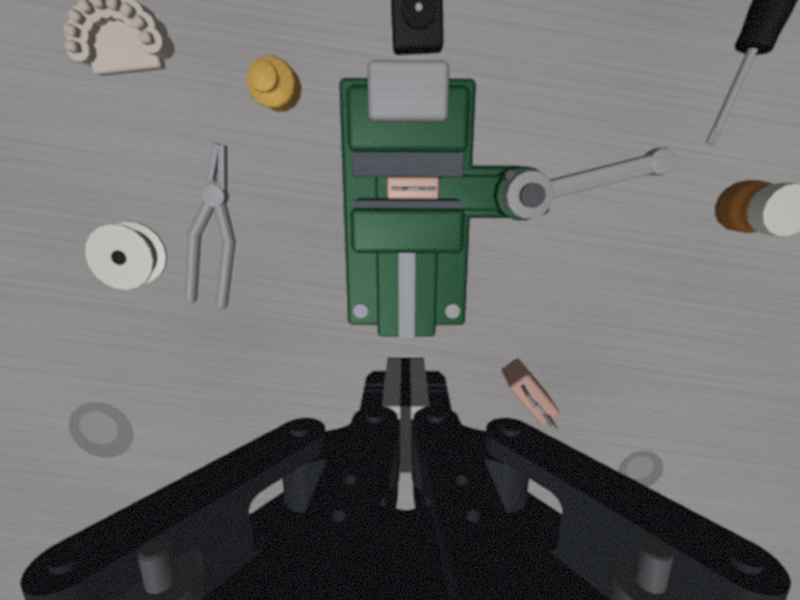

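View pics/w2c.png

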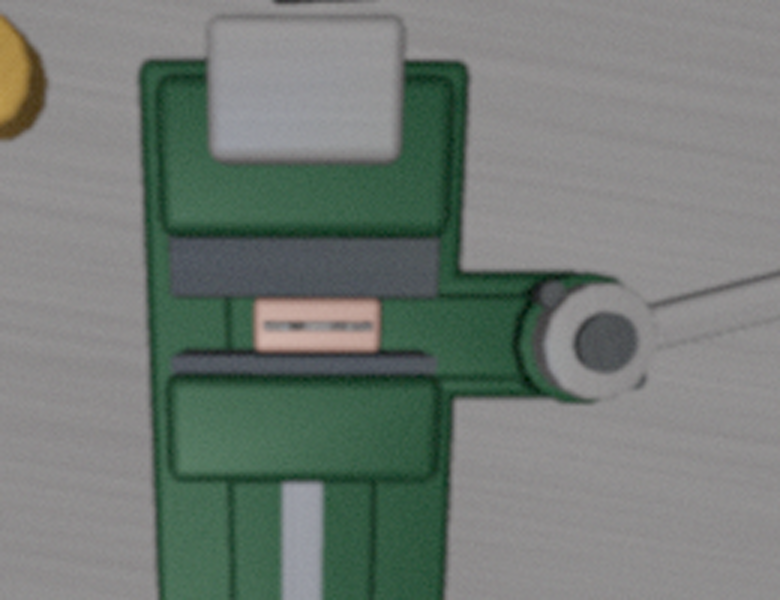

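The clasp sits tight between both plates (crop 317,325) with no gap on either side. Now I'll triangulate the hub and lever end from the two wrist views.

Run:
```python
from h import *
import pickle
a=pickle.load(open("w1.pkl","rb"));b=pickle.load(open("w2.pkl","rb"))
P=lambda f:f["mtx"]@np.c_[f["R"],f["t"]]
for n,p,q in (("hub",(381.2,112.3),(424.3,153.7)),("end",(482.3,86.3),(528.,128.8))):
    X=cv2.triangulatePoints(P(a),P(b),np.array(p)[:,None],np.array(q)[:,None])[:,0];print(n,X[:3]/X[3])
    for z in ((.06,.066,.072) if n=="hub" else (.059,)): print(z,ray(a,*p,z),ray(b,*q,z))
```

```text
hub [ 0.60072848 -0.11605564  0.05577281]
0.06 [ 0.60059842 -0.11563164  0.06      ] [ 0.60044887 -0.11464928  0.06      ]
0.066 [ 0.60003681 -0.11475082  0.066     ] [ 0.60043832 -0.11291743  0.066     ]
0.072 [ 0.5994752  -0.11387001  0.072     ] [ 0.60042777 -0.11118558  0.072     ]
end [ 0.63404802 -0.20060378  0.04794321]
0.059 [ 0.63317325 -0.196978    0.059     ] [ 0.63150288 -0.19360296  0.059     ]
```

Call:
send_rows:
  increments:
    - [[0.008,0.025,0,0,0,-0.04],[0.018,0.055,0,0,0,-0.08],[0.03,0.09,0,0,0,-0.13],[0.042,0.125,0.01,0,0,-0.18],[0.05,0.148,0.03,0,0,-0.23],[0.052,0.154,0.06,0,0,-0.23],[0.052,0.154,0.085,0,0,-0.23],[0.052,0.154,0.1,0,0,-0.23],[0.052,0.154,0.1,0,0,-0.23]]

```text
clock: 13.9
eef_pos: [0.5997, -0.1873, 0.2764]
tool_rot: [-3.083, -0.584, 0.012]
ft_force: [0.4, 0.0, -0.2]
grip_width: -0.0001
```

```bash
python3 st.py l1_
```

```text
t 13.9 vise xy -12.6 -152.05 z tip 0.1034 F vise x,y,z 0.36 -0.02 -0.22 yaw 21.46 tilt [-0.008  0.003 -1.   ] joints [ 0.54  0.6  -0.41  1.44  0.25  1.16 -1.1 ]
```

View pics/l1_wrist.png

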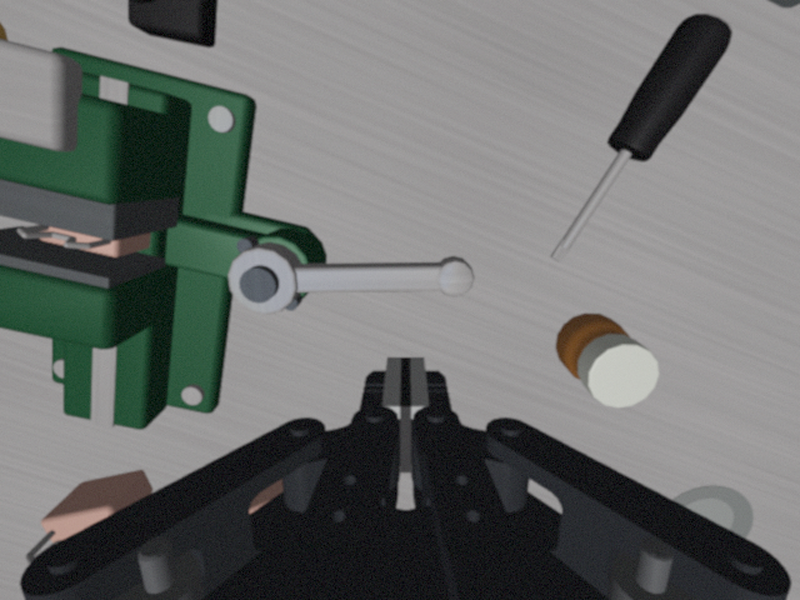

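The lever now lies level in the picture from (263,283) to (456,276). The fingers at u≈405 will meet it about 65 mm from the pivot. Descending behind it.

Call:
send_rows:
  increments:
    - [[0,0,0.015,0,0,0],[0,0,0.03,0,0,0],[0,0,0.045,0,0,0],[0,0,0.058,0,0,0],[0,0,0.066,0,0,0],[0,0,0.067,0,0,0],[0,0,0.067,0,0,0]]

```text
clock: 14.7
eef_pos: [0.6014, -0.1878, 0.2135]
tool_rot: [-3.087, -0.584, 0.0]
ft_force: [-0.2, 0.2, 0.6]
grip_width: 0.0
```

```bash
python3 st.py l2_
```

```text
t 14.7 vise xy -11.02 -152.77 z tip 0.0405 F vise x,y,z -0.15 0.23 0.56 yaw 21.42 tilt [-0.  0. -1.] joints [ 0.53  0.67 -0.39  1.5   0.28  1.03 -1.13]
```

View pics/l2_wrist.png

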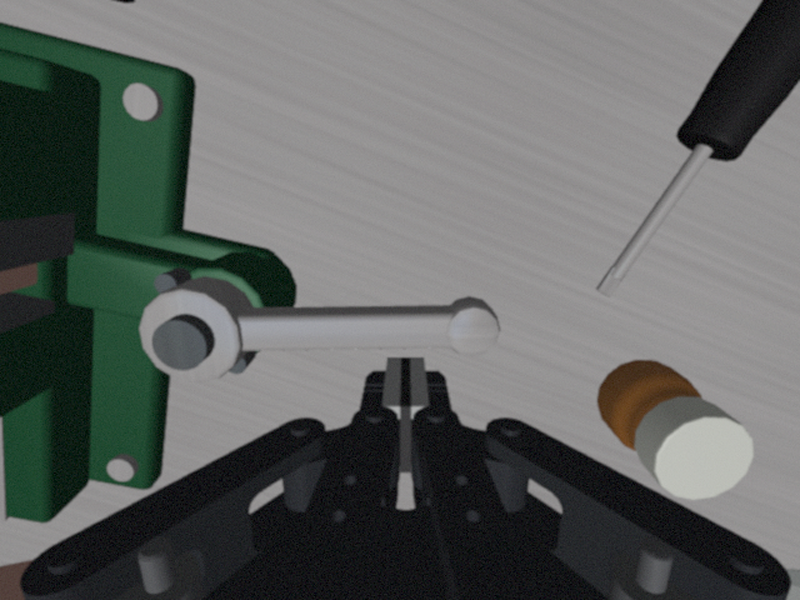

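View pics/l2_scene.png

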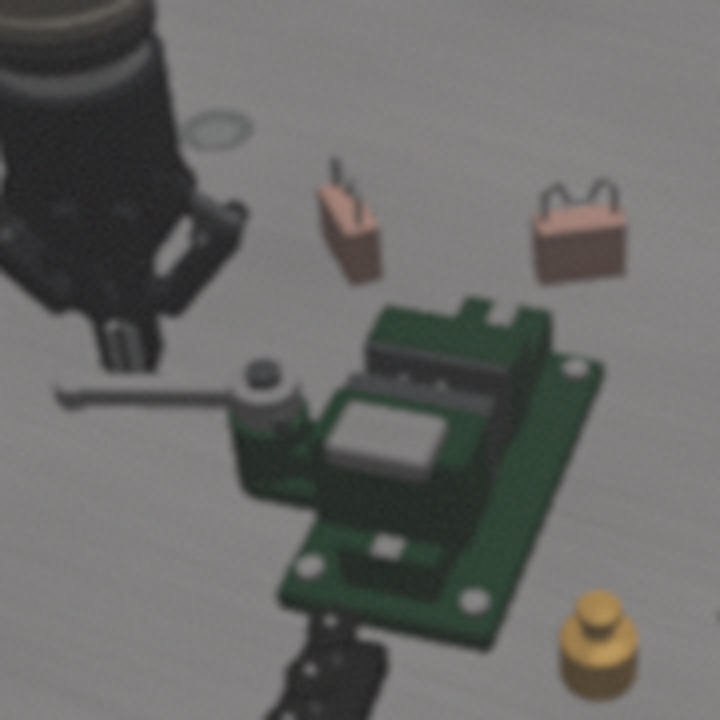

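There is clear space behind the lever. I'll compute the arc rows, with the tool turning along with the lever about the pivot.

```bash
cat > arc.py <<'E'
import sys
from st import *
def arc(ths,ds,dz,r=66,P=(-.5,-81.7)):
    y0=np.arctan2(R[1,0],R[0,0]); p0=np.array([(p[:2]-O)@X,(p[:2]-O)@Y])*1e3; v=y0-a
    rows=[]
    for th,d in zip(ths,ds):
        q=np.array(P)+r*np.array([np.sin(th),-np.cos(th)])-d*np.array([np.cos(th),np.sin(th)])-p0
        rows.append([round(float(q@[np.cos(v),np.sin(v)])/1e3,4),round(float(q@[np.sin(v),-np.cos(v)])/1e3,4),dz,0,0,round(-float(a+th-y0),3)])
    return rows
if __name__=="__main__":
    print(arc([.235]*5+list(np.arange(.27,.9,.045)),[25,23,21,19,17]+[17]*20,.005))
E
sed -i 's/^if len(sys.argv)>1:/if len(sys.argv)>1 and __name__=="__main__":/' st.py; python3 arc.py
```

```text
t 14.8 vise xy -10.66 -152.88 z tip 0.0414 F vise x,y,z -0.21 -0.28 1.11 yaw 21.42 tilt [ 0.002 -0.    -1.   ] joints [ 0.53  0.67 -0.39  1.5   0.28  1.03 -1.13]
[[0.0015, -0.0009, 0.005, 0, 0, -0.001], [0.0035, -0.0009, 0.005, 0, 0, -0.001], [0.0055, -0.0009, 0.005, 0, 0, -0.001], [0.0075, -0.0009, 0.005, 0, 0, -0.001], [0.0095, -0.0009, 0.005, 0, 0, -0.001], [0.0118, -0.0003, 0.005, 0, 0, -0.036], [0.0148, 0.0003, 0.005, 0, 0, -0.081], [0.0178, 0.0007, 0.005, 0, 0, -0.126], [0.0209, 0.0011, 0.005, 0, 0, -0.171], [0.0239, 0.0012, 0.005, 0, 0, -0.216], [0.027, 0.0013, 0.005, 0, 0, -0.261], [0.0301, 0.0012, 0.005, 0, 0, -0.306], [0.0331, 0.0009, 0.005, 0, 0, -0.351], [0.0362, 0.0006, 0.005, 0, 0, -0.396], [0.0392, 0.0001, 0.005, 0, 0, -0.441], [0.0422, -0.0006, 0.005, 0, 0, -0.486], [0.0452, -0.0013, 0.005, 0, 0, -0.531], [0.0481, -0.0023, 0.005, 0, 0, -0.576], [0.051, -0.0033, 0.005, 0, 0, -0.621]]
```

Call:
send_rows:
  increments:
    - [[0.0015,-0.001,0.002,0,0,0],[0.0035,-0.001,0.004,0,0,0],[0.0055,-0.001,0.005,0,0,0],[0.0075,-0.001,0.005,0,0,0],[0.0095,-0.001,0.005,0,0,0],[0.012,0,0.005,0,0,-0.036],[0.015,0,0.005,0,0,-0.081],[0.018,0.001,0.005,0,0,-0.126],[0.021,0.001,0.005,0,0,-0.171]]

```text
clock: 15.7
eef_pos: [0.6193, -0.1823, 0.2082]
tool_rot: [-3.025, -0.846, 0.011]
ft_force: [-4.9, -1.5, 3.7]
grip_width: -0.0001
```

```bash
python3 st.py l3_
```

```text
t 15.7 vise xy 7.53 -149.79 z tip 0.0352 F vise x,y,z -5.05 -0.85 3.68 yaw 31.26 tilt [-0.007 -0.002 -1.   ] joints [ 0.52  0.71 -0.42  1.45  0.32  1.05 -0.99]
```

View pics/l3_wrist.png

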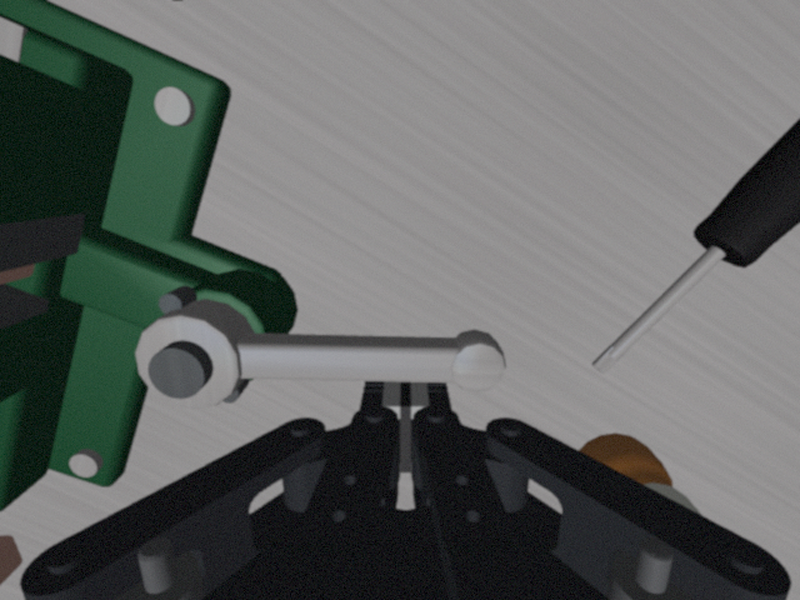

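Contact is good: 5 N, lever following and still level in view. I'll continue the arc from the commanded pose.

```bash
cat > arc2.py <<'E'
import sys,numpy as np
def rows(t0,d0,ths,ds,r=66,dz=0):
    f=lambda th,d:r*np.array([np.sin(th),-np.cos(th)])-d*np.array([np.cos(th),np.sin(th)])
    return [[round(float((f(th,d)-f(t0,d0))@[np.cos(t0),np.sin(t0)])/1e3,4),round(float((f(th,d)-f(t0,d0))@[np.sin(t0),-np.cos(t0)])/1e3,4),dz,0,0,round(-(th-t0),3)] for th,d in zip(ths,ds)]
if __name__=="__main__":
    t0,t1,n=map(float,sys.argv[1:4]);n=int(n)
    print(rows(t0,17,np.linspace(t0,t1,n+1)[1:],[17]*n))
E
python3 arc2.py .406 1.216 18
```

```text
[[0.003, 0.0007, 0, 0, 0, np.float64(-0.045)], [0.006, 0.0013, 0, 0, 0, np.float64(-0.09)], [0.009, 0.0017, 0, 0, 0, np.float64(-0.135)], [0.0121, 0.002, 0, 0, 0, np.float64(-0.18)], [0.0152, 0.0021, 0, 0, 0, np.float64(-0.225)], [0.0182, 0.0021, 0, 0, 0, np.float64(-0.27)], [0.0213, 0.002, 0, 0, 0, np.float64(-0.315)], [0.0243, 0.0018, 0, 0, 0, np.float64(-0.36)], [0.0274, 0.0014, 0, 0, 0, np.float64(-0.405)], [0.0304, 0.0008, 0, 0, 0, np.float64(-0.45)], [0.0334, 0.0002, 0, 0, 0, np.float64(-0.495)], [0.0364, -0.0007, 0, 0, 0, np.float64(-0.54)], [0.0393, -0.0016, 0, 0, 0, np.float64(-0.585)], [0.0421, -0.0027, 0, 0, 0, np.float64(-0.63)], [0.045, -0.0039, 0, 0, 0, np.float64(-0.675)], [0.0477, -0.0052, 0, 0, 0, np.float64(-0.72)], [0.0504, -0.0066, 0, 0, 0, np.float64(-0.765)], [0.0531, -0.0082, 0, 0, 0, np.float64(-0.81)]]
```

Call:
send_rows:
  increments:
    - [[0.003,0.0007,0,0,0,-0.045],[0.006,0.0013,0,0,0,-0.09],[0.009,0.0017,0,0,0,-0.135],[0.0121,0.002,0,0,0,-0.18],[0.0152,0.0021,0,0,0,-0.225],[0.0182,0.0021,0,0,0,-0.27],[0.0213,0.002,0,0,0,-0.315],[0.0243,0.0018,0,0,0,-0.36],[0.0274,0.0014,0,0,0,-0.405],[0.0304,0.0008,0,0,0,-0.45]]

```text
clock: 16.8
eef_pos: [0.6455, -0.1686, 0.2082]
tool_rot: [2.761, 1.498, -0.014]
ft_force: [-6.4, -2.2, 3.7]
grip_width: 0.0004
```

```bash
python3 st.py l4_; python3 arc2.py .856 1.306 10
```

```text
t 16.8 vise xy 35.36 -139.93 z tip 0.0352 F vise x,y,z -6.63 -1.32 3.7 yaw 56.98 tilt [-0.008 -0.004 -1.   ] joints [ 0.54  0.77 -0.52  1.38  0.4   1.11 -0.62]
[[0.003, 0.0007, 0, 0, 0, np.float64(-0.045)], [0.006, 0.0013, 0, 0, 0, np.float64(-0.09)], [0.009, 0.0017, 0, 0, 0, np.float64(-0.135)], [0.0121, 0.002, 0, 0, 0, np.float64(-0.18)], [0.0152, 0.0021, 0, 0, 0, np.float64(-0.225)], [0.0182, 0.0021, 0, 0, 0, np.float64(-0.27)], [0.0213, 0.002, 0, 0, 0, np.float64(-0.315)], [0.0243, 0.0018, 0, 0, 0, np.float64(-0.36)], [0.0274, 0.0014, 0, 0, 0, np.float64(-0.405)], [0.0304, 0.0008, 0, 0, 0, np.float64(-0.45)]]
```

View pics/l4_wrist.png

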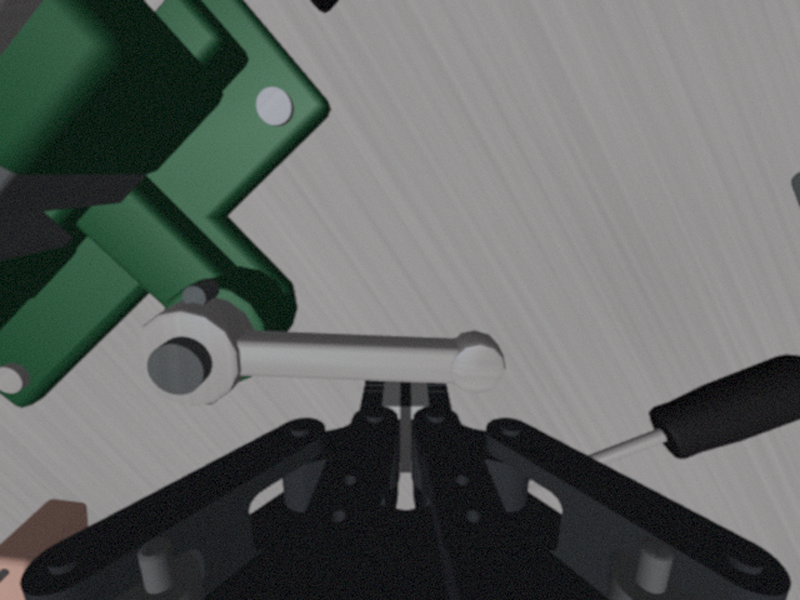

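Call:
send_rows:
  increments:
    - [[0.003,0.0007,0,0,0,-0.045],[0.006,0.0013,0,0,0,-0.09],[0.009,0.0017,0,0,0,-0.135],[0.0121,0.002,0,0,0,-0.18],[0.0152,0.0021,0,0,0,-0.225],[0.0182,0.0021,0,0,0,-0.27],[0.0213,0.002,0,0,0,-0.315],[0.0243,0.0018,0,0,0,-0.36],[0.0274,0.0014,0,0,0,-0.405],[0.0304,0.0008,0,0,0,-0.45]]

```text
clock: 17.9
eef_pos: [0.6632, -0.1458, 0.2082]
tool_rot: [2.357, 2.073, -0.015]
ft_force: [-4.7, -6.1, 1.0]
grip_width: -0.0003
```

```bash
python3 st.py l5_; python3 arc2.py .0 .2 8
```

```text
t 17.9 vise xy 56.12 -119.78 z tip 0.0352 F vise x,y,z -5.52 -5.38 0.98 yaw 82.66 tilt [-0.006 -0.008 -1.   ] joints [ 0.54  0.81 -0.61  1.34  0.49  1.15 -0.26]
[[0.0017, 0.0004, 0, 0, 0, np.float64(-0.025)], [0.0033, 0.0008, 0, 0, 0, np.float64(-0.05)], [0.005, 0.0011, 0, 0, 0, np.float64(-0.075)], [0.0067, 0.0014, 0, 0, 0, np.float64(-0.1)], [0.0084, 0.0016, 0, 0, 0, np.float64(-0.125)], [0.0101, 0.0018, 0, 0, 0, np.float64(-0.15)], [0.0118, 0.002, 0, 0, 0, np.float64(-0.175)], [0.0135, 0.0021, 0, 0, 0, np.float64(-0.2)]]
```

View pics/l5_wrist.png

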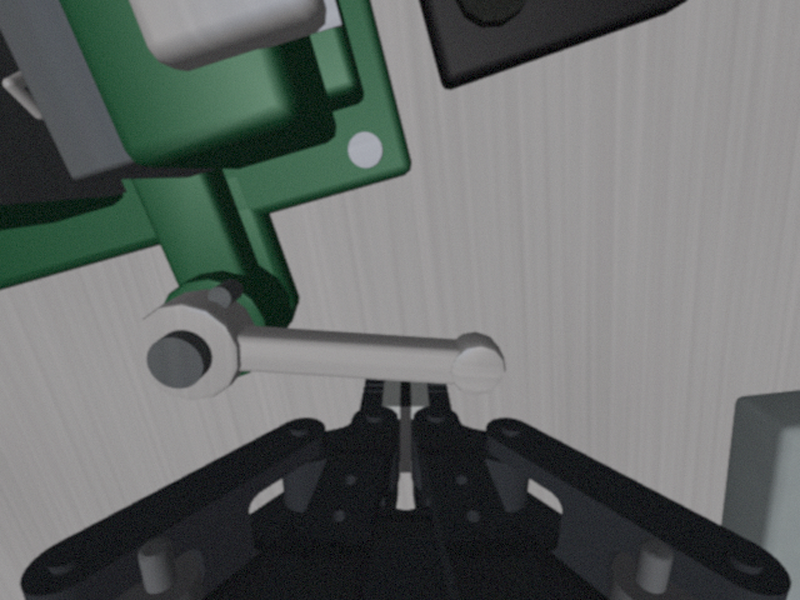

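The force is 7.7 N, which matches friction plus spring. Going on by 0.2 rad, slower.

Call:
send_rows:
  increments:
    - [[0.0017,0.0004,0,0,0,-0.025],[0.0033,0.0008,0,0,0,-0.05],[0.005,0.0011,0,0,0,-0.075],[0.0067,0.0014,0,0,0,-0.1],[0.0084,0.0016,0,0,0,-0.125],[0.0101,0.0018,0,0,0,-0.15],[0.0118,0.002,0,0,0,-0.175],[0.0135,0.0021,0,0,0,-0.2]]

```text
clock: 18.8
eef_pos: [0.6676, -0.1335, 0.2082]
tool_rot: [2.139, 2.295, -0.015]
ft_force: [-3.0, -7.4, 2.1]
grip_width: -0.0002
```

```bash
python3 st.py l6_; python3 arc2.py .0 .06 4
```

```text
t 18.8 vise xy 62.16 -108.24 z tip 0.0352 F vise x,y,z -4.0 -6.96 2.08 yaw 94.03 tilt [-0.004 -0.01  -1.   ] joints [ 0.54  0.83 -0.66  1.33  0.52  1.16 -0.1 ]
[[0.001, 0.0002, 0, 0, 0, np.float64(-0.015)], [0.002, 0.0005, 0, 0, 0, np.float64(-0.03)], [0.003, 0.0007, 0, 0, 0, np.float64(-0.045)], [0.004, 0.0009, 0, 0, 0, np.float64(-0.06)]]
```

View pics/l6_wrist.png

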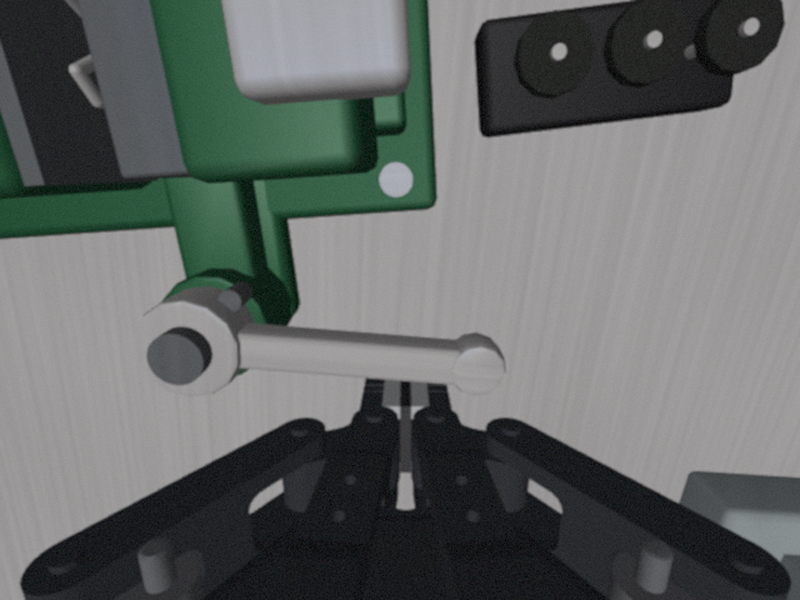

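Force 8.0 N, with about 0.1–0.15 rad still to go. Small steps from here.

Call:
send_rows:
  increments:
    - [[0.001,0.0002,0,0,0,-0.015],[0.002,0.0005,0,0,0,-0.03],[0.003,0.0007,0,0,0,-0.045],[0.004,0.0009,0,0,0,-0.06]]

```text
clock: 19.3
eef_pos: [0.6685, -0.1297, 0.2083]
tool_rot: [2.07, 2.357, -0.015]
ft_force: [-1.5, -7.2, 1.2]
grip_width: -0.0005
```

```bash
python3 st.py
```

```text
t 19.3 vise xy 63.53 -104.59 z tip 0.0353 F vise x,y,z -2.46 -6.91 1.22 yaw 97.43 tilt [-0.003 -0.01  -1.   ] joints [ 0.54  0.83 -0.67  1.33  0.53  1.16 -0.05]
```

Call:
send_rows:
  increments:
    - [[0.0007,0,0,0,0,0],[0.0014,0,0,0,0,0],[0.002,0,0,0,0,0]]

```text
clock: 19.6
eef_pos: [0.6684, -0.1278, 0.2083]
tool_rot: [2.07, 2.356, -0.014]
ft_force: [-0.9, -7.8, 1.7]
grip_width: 0.0003
```

```bash
python3 st.py l7_
```

```text
t 19.6 vise xy 63.71 -102.64 z tip 0.0353 F vise x,y,z -1.98 -7.63 1.74 yaw 97.39 tilt [-0.002 -0.01  -1.   ] joints [ 0.54  0.83 -0.67  1.33  0.53  1.16 -0.05]
```

View pics/l7_wrist.png

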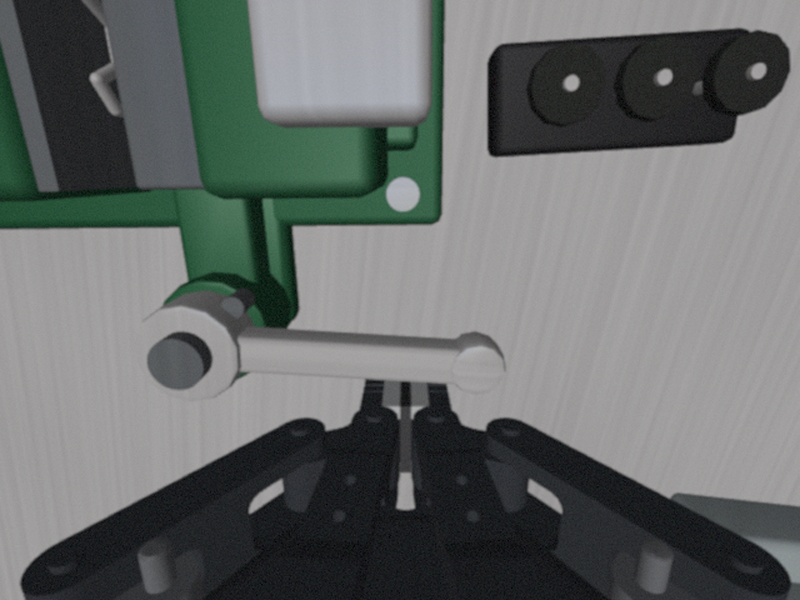

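Call:
send_rows:
  increments:
    - [[0.0007,0,0,0,0,0],[0.0014,0,0,0,0,0],[0.002,0,0,0,0,0]]

```text
clock: 20.0
eef_pos: [0.6683, -0.1259, 0.2083]
tool_rot: [2.07, 2.356, -0.013]
ft_force: [-0.9, -8.4, -0.6]
grip_width: 0.0001
```

```bash
python3 st.py
```

```text
t 20.0 vise xy 63.88 -100.8 z tip 0.0353 F vise x,y,z -2.07 -8.16 -0.64 yaw 97.38 tilt [-0.002 -0.01  -1.   ] joints [ 0.54  0.83 -0.67  1.33  0.53  1.16 -0.06]
```

Call:
send_rows:
  increments:
    - [[0.0005,0,0,0,0,0],[0.001,0,0,0,0,0]]

```text
clock: 20.2
eef_pos: [0.6682, -0.125, 0.2083]
tool_rot: [2.07, 2.356, -0.013]
ft_force: [-0.9, -6.8, 0.4]
grip_width: 0.0004
```

```bash
python3 st.py l8_
```

```text
t 20.2 vise xy 63.95 -99.88 z tip 0.0353 F vise x,y,z -1.87 -6.56 0.37 yaw 97.38 tilt [-0.001 -0.01  -1.   ] joints [ 0.54  0.83 -0.67  1.33  0.53  1.16 -0.06]
```

View pics/l8_wrist.png

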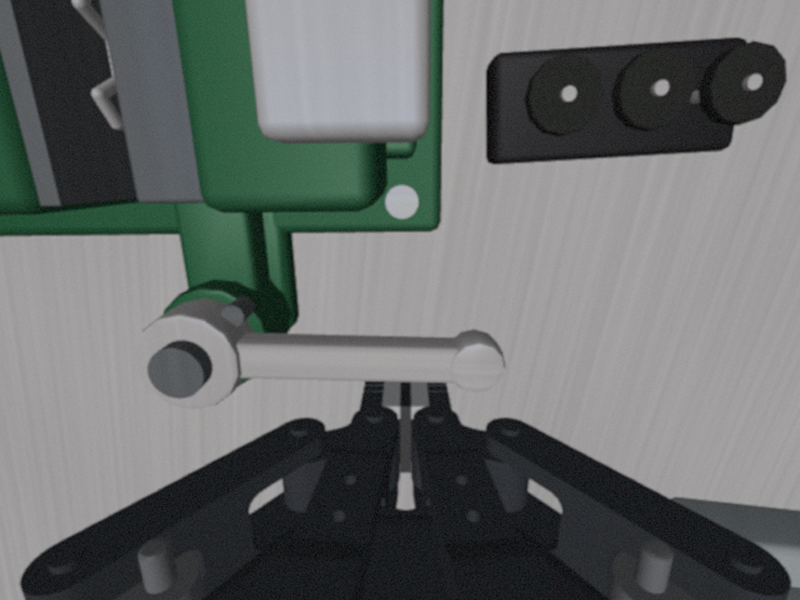

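Still moving freely. Continuing in 1 mm steps.

Call:
send_rows:
  increments:
    - [[0.0005,0,0,0,0,0],[0.001,0,0,0,0,0]]

```text
clock: 20.5
eef_pos: [0.6682, -0.1241, 0.2083]
tool_rot: [2.07, 2.355, -0.013]
ft_force: [-1.5, -7.2, -0.2]
grip_width: 0.0003
```

```bash
python3 st.py
```

```text
t 20.5 vise xy 64.01 -99.02 z tip 0.0353 F vise x,y,z -2.45 -6.94 -0.17 yaw 97.38 tilt [-0.001 -0.01  -1.   ] joints [ 0.53  0.83 -0.67  1.33  0.53  1.16 -0.06]
```

Call:
send_rows:
  increments:
    - [[0.0005,0,0,0,0,0],[0.001,0,0,0,0,0]]

```text
clock: 20.7
eef_pos: [0.6681, -0.1233, 0.2083]
tool_rot: [2.07, 2.355, -0.013]
ft_force: [0.3, -8.4, -0.4]
grip_width: 0.0002
```

```bash
python3 st.py
```

```text
t 20.7 vise xy 64.06 -98.17 z tip 0.0353 F vise x,y,z -0.85 -8.33 -0.36 yaw 97.37 tilt [-0.001 -0.01  -1.   ] joints [ 0.53  0.83 -0.67  1.34  0.53  1.16 -0.06]
```

Call:
send_rows:
  increments:
    - [[0.0005,0,0,0,0,0],[0.001,0,0,0,0,0]]

```text
clock: 20.9
eef_pos: [0.668, -0.1225, 0.2083]
tool_rot: [2.07, 2.354, -0.013]
ft_force: [-0.2, -7.7, 0.4]
grip_width: -0.0003
```

```bash
python3 st.py l9_
```

```text
t 20.9 vise xy 64.1 -97.42 z tip 0.0353 F vise x,y,z -1.22 -7.56 0.35 yaw 97.36 tilt [-0.001 -0.011 -1.   ] joints [ 0.53  0.83 -0.67  1.34  0.53  1.16 -0.06]
```

View pics/l9_wrist.png

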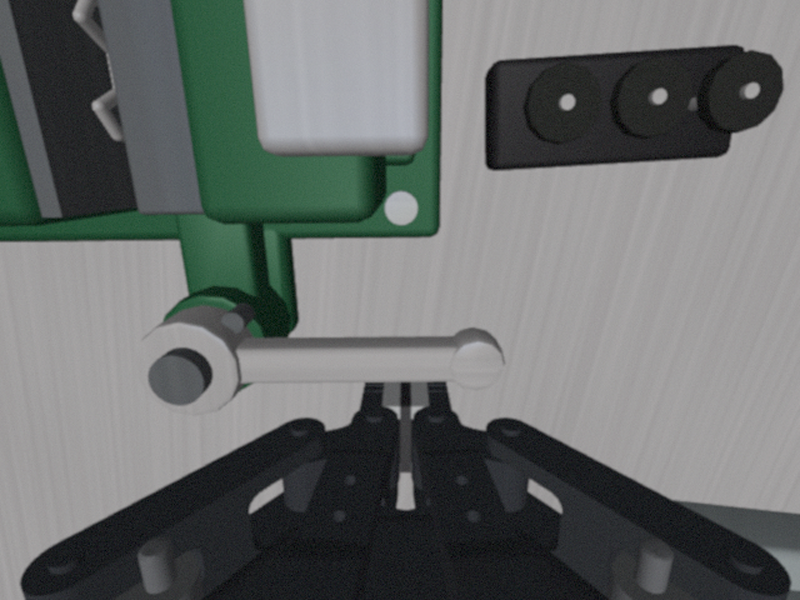

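The lever now looks aligned with the tool (rel. 89.4°), so it is near the stop. Half-millimetre steps.

Call:
send_rows:
  increments:
    - [[0.0004,0,0,0,0,0],[0.0008,0,0,0,0,0]]

```text
clock: 21.2
eef_pos: [0.668, -0.1222, 0.2083]
tool_rot: [2.07, 2.354, -0.014]
ft_force: [0.4, -8.9, -0.7]
grip_width: 0.0
```

```bash
python3 st.py; python3 -c "
from cell import manip
print(manip.sense()['wrist_torque'],manip.sense()['effort'])"
```

```text
t 21.2 vise xy 64.1 -97.1 z tip 0.0353 F vise x,y,z -0.85 -8.85 -0.75 yaw 97.35 tilt [-0.    -0.012 -1.   ] joints [ 0.53  0.83 -0.67  1.34  0.53  1.16 -0.06]
[-1.88484241 -0.08274203 -0.01158423] [-6.10706940e+00 -5.16099072e+01 -1.58454466e+01 -1.71809685e+01
 -2.83533677e+00 -5.13104685e-01 -2.68309924e-02]
```

Call:
send_rows:
  increments:
    - [[0.0004,0,0,0,0,0],[0.0008,0,0,0,0,0]]

```text
clock: 21.4
eef_pos: [0.668, -0.1221, 0.2084]
tool_rot: [2.07, 2.352, -0.015]
ft_force: [-0.0, -10.0, -0.9]
grip_width: -0.0001
```

```bash
python3 st.py; python3 -c "
from cell import manip
print(manip.sense()['wrist_torque'],manip.sense()['effort'])"
```

```text
t 21.4 vise xy 64.1 -96.92 z tip 0.0354 F vise x,y,z -1.43 -9.85 -0.87 yaw 97.32 tilt [-0.    -0.013 -1.   ] joints [ 0.53  0.83 -0.67  1.34  0.53  1.16 -0.07]
[-2.01323531 -0.06638655  0.03530603] [-6.60720751e+00 -5.15430737e+01 -1.62747359e+01 -1.69631571e+01
 -3.08378153e+00 -4.96248789e-01 -2.69289839e-02]
```

The advance has dropped to 0.18 mm per 0.8 mm commanded and the force is rising to 10 N, so this is the stop. One or two more small steps to seat it firmly.

Call:
send_rows:
  increments:
    - [[0.0004,0,0,0,0,0],[0.0008,0,0,0,0,0],[0.0008,0,0,0,0,0]]

```text
clock: 21.7
eef_pos: [0.6679, -0.1219, 0.2084]
tool_rot: [2.07, 2.351, -0.016]
ft_force: [0.6, -9.9, -1.7]
grip_width: 0.0
```

```bash
python3 st.py la_
```

```text
t 21.7 vise xy 64.05 -96.77 z tip 0.0354 F vise x,y,z -0.74 -9.94 -1.73 yaw 97.29 tilt [ 0.    -0.014 -1.   ] joints [ 0.53  0.83 -0.67  1.34  0.54  1.15 -0.07]
```

View pics/la_wrist.png

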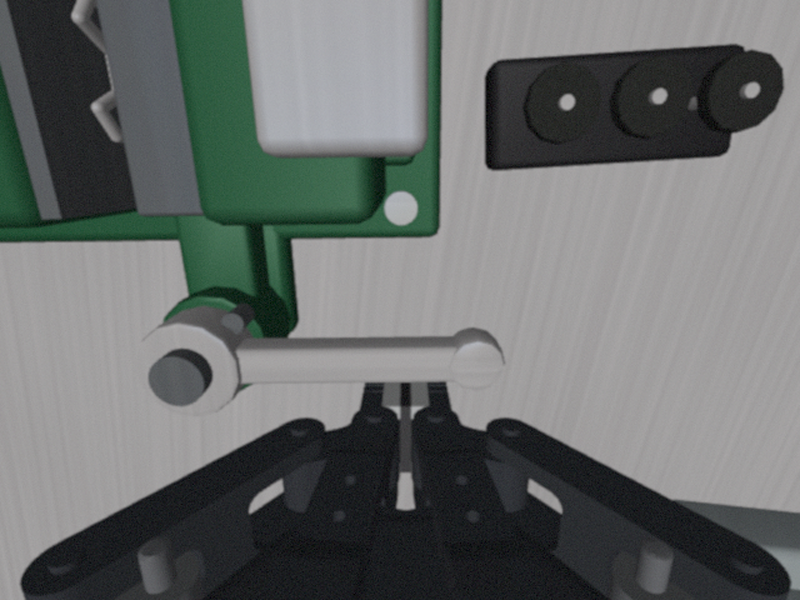

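Call:
send_rows:
  increments:
    - [[0.0004,0,0,0,0,0],[0.0008,0,0,0,0,0],[0.0008,0,0,0,0,0]]

```text
clock: 22.1
eef_pos: [0.6678, -0.1218, 0.2084]
tool_rot: [2.07, 2.35, -0.017]
ft_force: [0.6, -11.2, -1.7]
grip_width: -0.0002
```

```bash
python3 st.py lb_; python3 -c "
import cv2,numpy as np
a=[cv2.imread('pics/l%s_wrist.png'%k,0)[0:330].astype(np.float32) for k in ('9','a','b')]
for i,j in((0,1),(1,2)): print(cv2.phaseCorrelate(a[i],a[j]))
b=[x[:330,:] for x in a]"
```

```text
t 22.1 vise xy 64.02 -96.61 z tip 0.0354 F vise x,y,z -1.01 -11.15 -1.71 yaw 97.26 tilt [ 0.    -0.015 -1.   ] joints [ 0.53  0.83 -0.67  1.34  0.54  1.15 -0.07]
((-0.3241923303858698, 0.11808842570619049), 1.0231096314324273)
((-0.13294854623495667, 0.026313914010501094), 1.1348858137130737)
```

The lever is seated on the stop at 11.2 N with no further motion. Backing off, raising, and moving clear for the check.

Call:
send_rows:
  increments:
    - [[-0.002,0,0,0,0,0],[-0.005,0,0,0,0,0],[-0.01,0,0,0,0,0],[-0.016,0,0,0,0,0],[-0.02,0,-0.01,0,0,0],[-0.02,0,-0.04,0,0,0],[-0.02,0,-0.08,0,0,0],[-0.02,0,-0.12,0,0,0],[-0.02,0,-0.15,0,0,0],[-0.02,0,-0.17,0,0,0],[-0.02,0,-0.17,0,0,0],[-0.02,0,-0.17,0,0,0]]

```text
clock: 23.4
eef_pos: [0.6704, -0.1319, 0.379]
tool_rot: [2.066, 2.366, 0.001]
ft_force: [-0.1, 0.0, -0.7]
grip_width: -0.0001
```

```bash
python3 st.py fin_
python3 - <<'E'
from cell import imaging
from h import *
f=imaging.grab_frame("top"); save(f,"fin_top.png",None,1.25)
E
```

```text
t 23.4 vise xy 65.15 -106.99 z tip 0.206 F vise x,y,z -0.07 0.05 -0.69 yaw 97.73 tilt [ 0.001  0.    -1.   ] joints [ 0.54  0.71 -0.73  1.1   0.45  1.48  0.04]
```

View pics/fin_wrist.png

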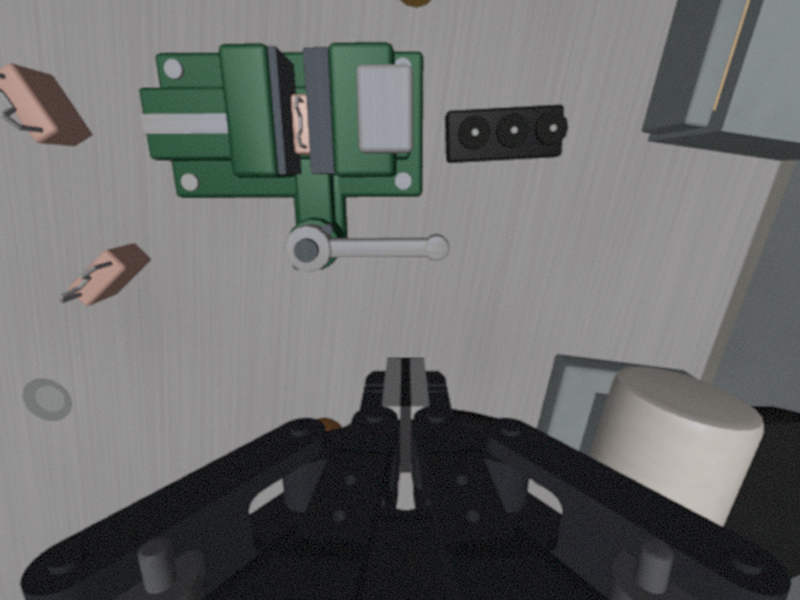

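View pics/fin_scene.png

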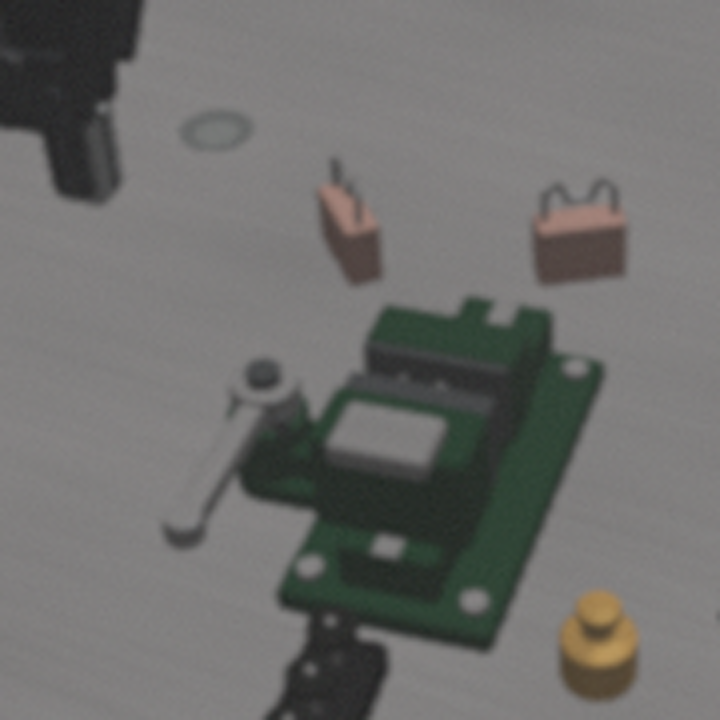

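View pics/fin_top.png

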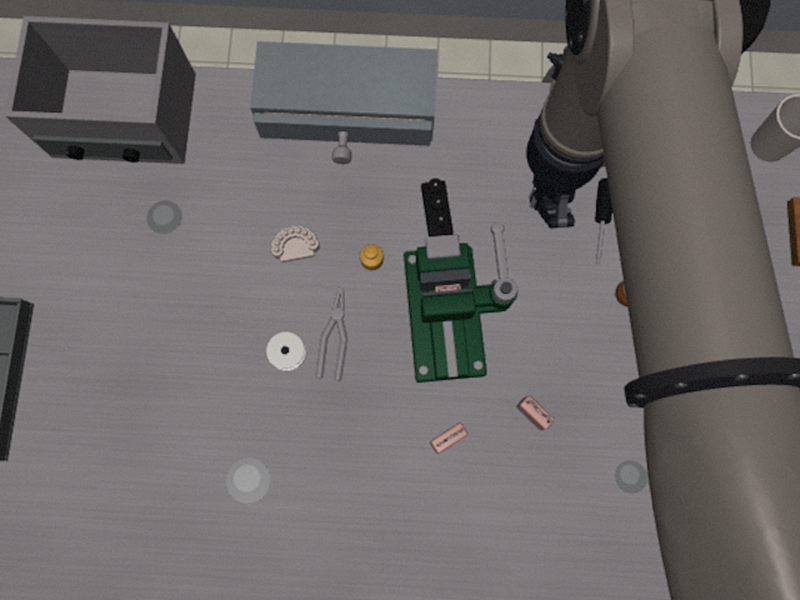

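The lever now points along the vise's +x (hub 310,248; end 437,247), and the clasp is held between the plates at (301,124). The bystanders are where they were. One quick numeric check of the lever angle and the jaw, then I hand in.

Run:
```python
from cell import manip,imaging
from h import *
f=imaging.grab_frame("wrist"); save(f,"fin_c.png",(180,20,380,230),3.5)
# lever bar edges: fit mid line
p=ray(f,345/1.25,248/1.25,.059);q=ray(f,420/1.25,247/1.25,.059);e=ray(f,437/1.25,247/1.25,.059)
d=q-p;print("lever dir deg world",np.degrees(np.arctan2(d[1],d[0])),"expected 8; end",e,"exp",np.array([.6012,-.1157])+.088*np.array([.990,.139]))
g=imaging.grab_frame("scene")
for n in ("jaw_slide","flux_jar","small_driver","wheel_holder","brass_weight","adams_plier","wire_spool","arch_model"):
    r=imaging.regions_of(n,g); print(n,[(round(x["confidence"],2),np.round(x["extent"]).tolist()) for x in r[:1]])
```

```text
lever dir deg world 8.455822833424795 expected 8; end [ 0.68736572 -0.10252307  0.059     ] exp [ 0.68832  -0.103468]
jaw_slide [(0.72, [272.0, 214.0, 314.0, 252.0])]
flux_jar [(0.63, [150.0, 212.0, 176.0, 244.0])]
small_driver [(0.84, [110.0, 249.0, 172.0, 298.0])]
wheel_holder [(0.77, [240.0, 293.0, 274.0, 346.0])]
brass_weight [(0.68, [320.0, 287.0, 340.0, 316.0])]
adams_plier []
wire_spool [(0.84, [399.0, 255.0, 431.0, 285.0])]
arch_model [(0.68, [370.0, 321.0, 413.0, 347.0])]
```

View pics/fin_c.png

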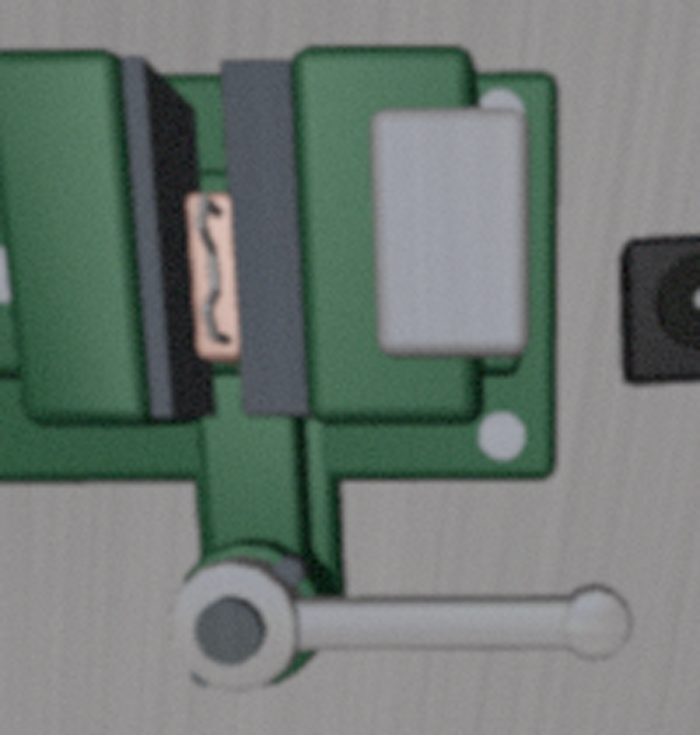

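The checks are good: the lever measures 8.5° in the world (vise 8.0° ± 0.5°) and the clasp is tight between the plates. Handing in.

```bash
python3 -c "
from cell import manip
print(manip.close_job(), manip.sense()['clock'])"
```

```text
the job is handed in; nothing more can be done
the job is handed in; nothing more can be done
```

The clasp is clamped and the lock lever is on its end stop. I handed the job in with the clock at about 24 s of the 69 s allowed. The hand-in reported no verdict.

- **Jaw:** I pushed it in slowly with closed fingers until it would go no further, at about 41 mm of slide. The push peaked at 8.5 N, so about 5.5 N was on the clasp after the jaw's own drag, against its 16 N limit. The later views show the clasp tight between both plates.
- **Lever:** After closing the jaw, I swung the lever round about its pivot until it stopped moving. The push peaked at 11.2 N, under the 18 N limit. In the last picture it points at 8.5° in the world frame against 8.0° for the vise, which is within my measuring error.
- **Bystanders:** All looked unmoved in the final pictures, except that the arm partly hid the flux jar in the top view; the scene view showed it in its place. The network missed the pliers in the last scene picture, but they are plainly in their place in the top view.
- **Small disagreements:** My two measurements of the pivot differed by about 2–3 mm, so I found both stops by force rather than by position.

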